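Load a fitting past the one-way flap of a spring nest

ROBOT

A 7-joint arm with a two-finger parallel gripper is mounted at the origin on a cart in front of the work surface, level with it; the furniture and walls round the work are solid. World frame = base frame: x ahead of the robot, y to its left, z up, the work surface at z = 0. Lengths are in m, angles in degrees, forces in N, time in s.
With the tool pointing down it reaches from about 0.4 to 0.925 m from the base axis. Payload 4.1 kg.
Tool frame: the origin (TCP) lies midway between the tips of the shut fingers; the grasp point (between the pads) lies 19 mm behind it; z points along the fingers, y is the direction in which the jaws open and shut (so a half turn about z gives the same grasp; the last joint's range is limited). The gripper opens to 85 mm and grips with 20 to 120 N. Pads are 22 mm wide; open, the fingers measure 114 mm over their backs; the gripper's body (76 mm by 85 mm) begins 54 mm behind the grasp point. The pads swing forward as they close: fully open they stand 13 mm farther back than shut.
Start: joints at [68.64, 22.827, 2.584, 88.041, -1.071, 69.15, -2.905], TCP at [0.176, -0.626, 0.231] pointing down, gripper open.
Joint ranges: [-161.44, 161.44], [-28.35, 127.94], [-78.24, 83.42], [0, 140.83], [-78.03, 258.03], [13.02, 114.36], [-168.23, 168.23]. Speed limits (degrees/s): [147.25, 147.25, 180, 180, 180, 180, 180].

INTERFACE

Orientations are given as [roll, pitch, yaw] about the fixed x, y, z axes, in that order (R = Rz(yaw) Ry(pitch) Rx(roll)).
In Python, from workcell import monitor, cams, ticket gives the robot as it stands.
- The arm moves only by the tool apply_moves, never from a script. Its argument "series" is a list that holds one entry, the list of rows, each a list of 4 numbers: the shift along the tool's x, y, z in mm, then the turn about the tool's z in degrees. A call has 1 to 20 rows; each row is the pose to reach, as a shift and turn from the pose commanded when the call began, along the tool's axes at that moment; what a row does not reach only later rows make up. A row lasts 1/10 s, in which the tool goes at most 50 mm and 8.59 degrees, less where a joint would pass 70% of its speed; a pose out of reach is approached as far as the arm can. A call with a gripper value outside its range is refused whole. "grip" is the closure, from 0 (fully open) to 1 (shut), set as the call begins (left out, the last holds). The fingers move at their own pace and stop on an object; "force" is the grip in N (left out, the last holds). Time passes only in rows, so rows that repeat a pose let the fingers close. It gives the time, the measured TCP pose, the force and the opening at its end, in the units of the state.
- monitor.sense(): the state, without advancing time (a new reading comes with each control period).
- cams.read_camera(name): name is "side" or "top" or "wrist"; returns the picture (400x640x3 uint8, red, green, blue); there is no depth.
- cams.camera_info(name): a dict with "fx", "fy", "cx", "cy" (pixels), "origin" and "attitude" of the camera in the world. Camera axes: x right, y up, looking along -z (the intrinsics and any distortion apply to the point x, -y, -z); pixel columns grow to the right and rows downward; lengths in m; the calibration is good to about 2 mm. The wrist camera is an equidistant fisheye: a pixel r from the principal point sees the ray r / f radians off the axis. A picture is of the moment at which its call begins: read the wrist's pose just before it. camera_info takes no time and is no camera call; for the wrist camera it gives the pose at the moment of the call.
- ticket.close_job(): hands the job in, once; it reports no verdict.
The state is a dict: "time_s": time; "joint_positions": joint angles; "joint_velocities": joint speeds; "joint_efforts": joint torques, N m; "tool_pos": TCP position; "tool_rot": TCP orientation; "ft_force": force on the tool from outside, world axes, zero at the start; "wrist_torque": the same for the moment, N m; "gripper_width": finger opening in m.
Only numpy, scipy, OpenCV 4.12 (cv2) and the standard library are available. Lean on these libraries where they do the work, as an engineer would, in place of code of your own. Each camera call takes 0.05 s, during which the arm holds its last target.

TASK

Take the tallest of the three screw fittings out of the beech block, stand it in the mouth of the spring nest's lane and slide it upright along the lane floor, through the one-way flap and on against the sprung plunger, until the flap snaps fully shut behind it. Then let go, so that it stays standing, held between flap and plunger. Flap and plunger are clamped at an unknown place along the lane, so feel your way and never press the fitting against the nest with more than 20 N; leave the other two fittings, the tape reel and the tin where they are.

Things in the scene. Friction and masses are not known exactly. Their poses are not given: they have to be found in the camera images.
- fitting_mid (a point): Brass fitting, tallest of the three: 50 mm, 60 to 100 g. From its foot: 16 mm shank to 21 mm, hexagon 26 mm across flats, 30 across corners from 21 to 30 mm, then 16 mm spigot. This point is its centre, 25 mm above the foot; z up, x normal to two flats. In the block its hexagon rests on the block's top, this point is 38 mm above the worktop, and it must rise 23 mm to leave its bore.
- block: Fixed beech block 74 x 250 x 34 mm (x, y, z), origin at the centre of its underside. Six bores 38 mm apart along its y axis; fittings stand in three. The fittings' flats face along the block's x axis (within 0.1 rad); fingers closing along x have free room.
- short_b_mid (a point): Grey metal fitting in the block, 40 mm tall; this point is its centre, 20 mm above its foot. Leave it.
- short_d_mid (a point): Grey metal fitting in the block, 36 mm tall; this point is its centre, 18 mm above its foot. Leave it.
- nest: Fixed spring nest, an aluminium plate 176 x 70 x 6 mm carrying an open lane. Origin at the plate's underside on the lane's middle line; x = pushing direction, z up. Lane floor at z = 6 mm, wall tops at 21 mm, nothing above 25 mm. A fitting standing in the lane has its centre at z = 31 mm and its hexagon at z = 27 to 36 mm, so fingers on the hexagon pass over walls, flap and plunger.
- lane_mouth (a point): Point on the lane floor in the flared mouth, 70 mm before the nest's origin: the place to set the fitting down. There the walls are about 27 mm apart; from 12 mm further on the lane is 20 mm wide.
- mid_setting (a point): Point on the lane floor at the nest's origin. Flap and plunger are on one carriage. Its flap hinge is beside the lane (y = +15 mm), at an x anywhere from 8 mm short of to 8 mm beyond this point: not measured. Counted along x from the hinge, the fitting's centre meets the flap at -2 mm, the plunger at +16, the flap snaps shut behind it at about +22, and it is held at about +18 after release.
- flap (a joint): Angle of the one-way flap, a sprung steel leaf 19 mm long: 0 = shut, leaning 30 degrees in the pushing direction across the lane; grows in the pushing direction (limit 1.05 rad), about 0.7 as the fitting passes; it cannot swing back. It resists with 1 to 3 N. The plunger starts at 1 N and adds 2 N per mm: the flap snaps shut at 9 to 13 N of push; 20 N comes about 4 mm later.
- reel: Tape reel, 50 mm diameter, 17 mm high, lying between block and nest; origin at its underside. Leave it.
- tin: Round tin, 69 mm diameter, 24 mm high, behind the block; origin at its underside. Leave it.
There are look-alikes about, which are no part of the job. Leave any purple or turquoise look-alike of the part that bears fitting_mid alone.

How it is judged (in metres and radians):
On the way, in this order (a step that is already met when the one before it is completed fails the run):
1. the fitting stands upright in the lane or its mouth, ahead of the flap, at floor height (within 5 mm) (y of fitting_mid in the frame of nest between -0.012 and 0.012 m and z of fitting_mid in the frame of nest below 0.036 m and angle between fitting_mid's own z axis and vertical below 0.2 rad and x of fitting_mid in the frame of nest between -0.085 and -0.005 m), for 0.2 s.
2. the fitting, low in the lane, swings the flap open by at least 0.4 rad (y of fitting_mid in the frame of nest between -0.012 and 0.012 m and z of fitting_mid in the frame of nest below 0.036 m and angle between fitting_mid's own z axis and vertical below 0.2 rad and x of fitting_mid in the frame of nest above -0.012 m and value of joint flap above 0.4 rad), for 0.05 s.
At the end, for the whole second after the job is handed in: The fitting stands released and at rest in the lane behind the flap (centre 8 to 34 mm along the nest's x axis, within 12 mm of the lane's middle line, at floor height within 5 mm, upright within 0.2 rad), and the flap is shut (below 0.08 rad) (y of fitting_mid in the frame of nest between -0.012 and 0.012 m and z of fitting_mid in the frame of nest between 0.027 and 0.036 m and angle between fitting_mid's own z axis and vertical below 0.2 rad and x of fitting_mid in the frame of nest between 0.008 and 0.034 m and value of joint flap below 0.08 rad and linear speed of fitting below 0.02 m/s); the robot touches nothing.
It fails at once if the fitting is pressed against the nest with more than 20 N (contact force between fitting and nest above 20 N).
It fails at once if the 40 mm fitting is moved more than 20 mm (distance of short_b_mid from where it was at the start of the episode above 0.02 m).
It fails at once if the 36 mm fitting is moved more than 20 mm (distance of short_d_mid from where it was at the start of the episode above 0.02 m).
It fails at once if the tape reel is moved more than 20 mm (distance of reel from where it was at the start of the episode above 0.02 m).
It fails at once if the tin is moved more than 20 mm (distance of tin from where it was at the start of the episode above 0.02 m).
It also fails if it takes over 64 s, if anything falls off the work surface, if the arm or the gripper's body presses on something with over 40 N, if the wrist force passes 120 N, or if a joint passes its speed limit or range.

## Working session

There is one attempt and no reset: what is moved stays moved. The work goes in short steps, Python scripts to look and compute and a tool call to move; the robot and the scene stay as the last step left them, time stands still between calls to the robot, and variables do not carry over. Pictures are saved under pics/ and viewed, and the job is handed in when it is done.

Besides the shell and the picture viewer there is one more tool, called after "Call:" in YAML: its name, and indented under it one key for each argument. apply_moves: Moves the arm, as the interface text tells. Its arguments: {"type":"object","properties":{"series":{"type":"array","items":{"type":"array","items":{"type":"array","items":{"type":"number"}}}},"grip":{"type":"number"},"force":{"type":"number"}},"required":["series"]}

```bash
ls; mkdir -p pics
python3 - <<'E'
from workcell import monitor,cams,ticket
import cv2
print(monitor.sense())
for n in ("side","top","wrist"):
    print(n,cams.camera_info(n))
    im=cams.read_camera(n); cv2.imwrite(f"pics/{n}0.png",im[:,:,::-1])
E
```

```text
pics
{'time_s': 0.0, 'joint_positions': array([68.64014759, 22.87131771,  2.58030516, 88.11440857, -1.0721658 ,
       69.15186917, -2.90481429]), 'joint_velocities': array([-0.02699311,  0.04153428, -0.06649681,  0.01222938,  0.01294235,
       -0.04172551,  0.09144484]), 'joint_efforts': array([ 4.41022976e-04, -4.75127578e+01,  1.36457071e+00, -2.54219198e+01,
        1.14849073e-02,  9.47721186e-03,  3.78201534e-06]), 'tool_pos': array([ 0.17560274, -0.62515764,  0.23026847]), 'tool_rot': array([-1.79886787e+02,  7.12407245e-03,  1.56937619e+01]), 'ft_force': array([-0.53790487,  0.12052615,  0.30977505]), 'wrist_torque': array([ 0.01129609,  0.00359908, -0.00170408]), 'gripper_width': 0.08501726519917675}
side {'fx': 400.48581591281874, 'fy': 400.48581591281874, 'cx': 317.80482262859033, 'cy': 199.9746610712662, 'origin': array([0.20112843, 0.7594935 , 0.67375597]), 'attitude': array([  50.97226629,    1.353635  , -154.81853483])}
top {'fx': 437.00515254957884, 'fy': 437.00515254957884, 'cx': 317.2926067815749, 'cy': 202.16273724650574, 'origin': array([0.40900993, 0.10024803, 1.1602929 ]), 'attitude': array([  5.72646353,  -0.52079893, -91.32217166])}
wrist {'fx': 309.70691628693146, 'fy': 309.70691628693146, 'cx': 320.3439675497966, 'cy': 202.60254832172765, 'origin': array([ 0.25283442, -0.60426622,  0.37310327]), 'attitude': array([-1.78462050e+01,  5.19231885e-02, -7.42573988e+01])}
```

View pics/top0.png

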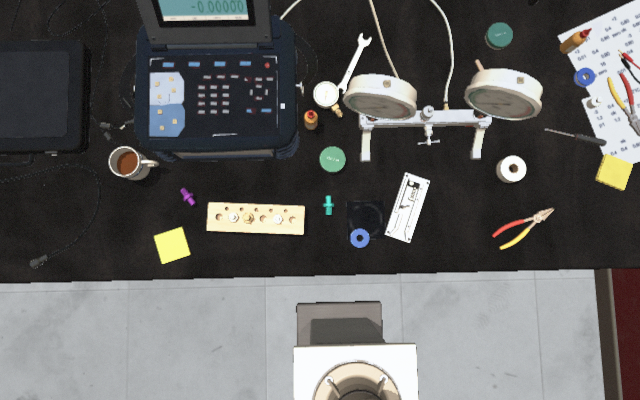

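View pics/side0.png

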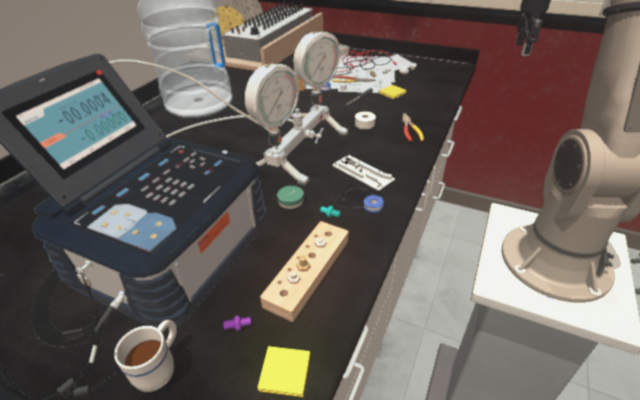

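View pics/wrist0.png

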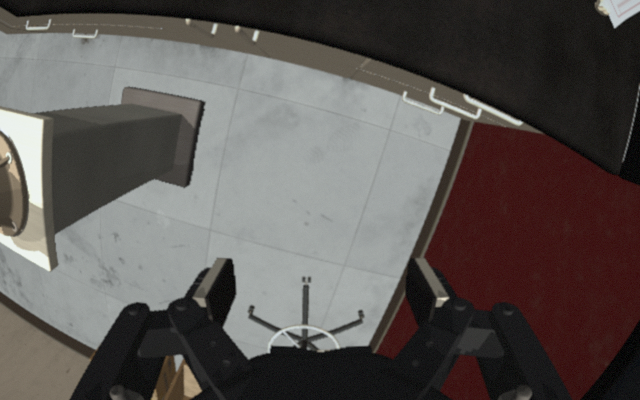

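The top view shows the block at about (255,218) with fittings at (233,216), (248,217) and (278,219). The nest is at (408,208), the reel at (360,238), the green tin at (333,159), a purple look-alike at (188,197) and a turquoise one at (328,205). The side view shows the block at (306,270). The wrist camera sees only the floor. Next I'll make enlarged crops.

```bash
cat > h.py <<'E'
import numpy as np, cv2
from scipy.spatial.transform import Rotation as R
from workcell import monitor,cams,ticket
def rot(a): return R.from_euler('xyz',a,degrees=True).as_matrix()
def ray(name,uv,info=None):
    i=info or cams.camera_info(name); x=(uv[0]-i['cx'])/i['fx']; y=(uv[1]-i['cy'])/i['fy']
    if name=='wrist':
        r=np.hypot(x,y); s=np.sin(r)/r if r>1e-9 else 1; d=np.array([x*s,-y*s,-np.cos(r)])
    else: d=np.array([x,-y,-1.])
    d=rot(i['attitude'])@d
    return np.array(i['origin']),d/np.linalg.norm(d)
def plane(name,uv,z,info=None):
    o,d=ray(name,uv,info); return o+d*(z-o[2])/d[2]
def tri(rays):
    A=np.zeros((3,3));b=np.zeros(3)
    for o,d in rays:
        P=np.eye(3)-np.outer(d,d);A+=P;b+=P@o
    p=np.linalg.solve(A,b); return p,[np.linalg.norm((np.eye(3)-np.outer(d,d))@(p-o))*1e3 for o,d in rays]
def proj(name,p,info=None):
    i=info or cams.camera_info(name); c=rot(i['attitude']).T@(np.array(p)-i['origin'])
    x,y,z=c[0],-c[1],-c[2]
    if name=='wrist':
        r=np.hypot(x,y); t=np.arctan2(r,z); x,y=x/r*t,y/r*t
    else: x,y=x/z,y/z
    return np.array([i['cx']+i['fx']*x,i['cy']+i['fy']*y])
def crop(im,u0,v0,w,h,s,fn): cv2.imwrite(fn,cv2.resize(im[v0:v0+h,u0:u0+w,::-1],None,fx=s,fy=s,interpolation=cv2.INTER_CUBIC))
E
python3 - <<'E'
from h import *
t=cv2.imread('pics/top0.png')[:,:,::-1]; s=cv2.imread('pics/side0.png')[:,:,::-1]
a=cv2.resize(t[190:250,200:310],None,fx=7,fy=7,interpolation=cv2.INTER_CUBIC)
cv2.imwrite('pics/c1.png',a[:,:,::-1])
crop(t,340,165,100,85,6,'pics/c2.png')
crop(s,250,215,110,110,5,'pics/c3.png')
for n,uv,z in [('brass',(248,217),.06),('g1',(233,216),.05),('g2',(278,219),.05),('blk',(256,218),.034),('nest',(408,208),.01),('reel',(360,238),.017),('tin',(333,159),.024),('turq',(328,205),.01)]:
    print(n,plane('top',uv,z))
E
```

```text
brass [0.48541677 0.2630345  0.06      ]
g1 [0.48951186 0.30254731 0.05      ]
g2 [0.47930815 0.18842824 0.05      ]
blk [0.48417746 0.24631273 0.034     ]
nest [ 0.5032476  -0.15256244  0.01      ]
reel [ 0.42693273 -0.02207399  0.017     ]
tin [0.63627975 0.04318526 0.024     ]
turq [0.51592778 0.05899816 0.01      ]
```

View pics/c1.png

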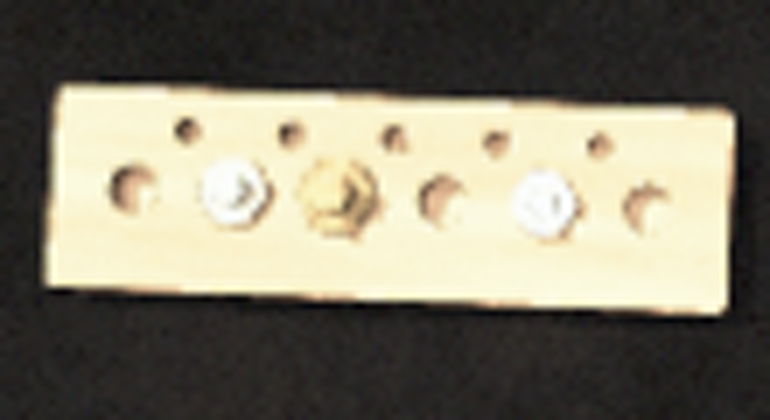

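View pics/c2.png

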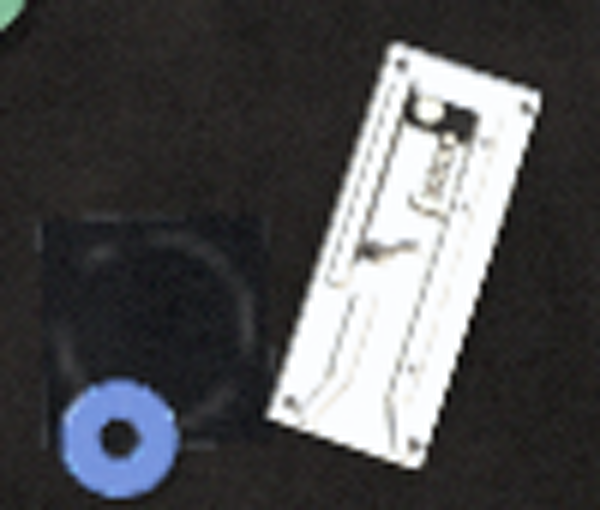

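View pics/c3.png

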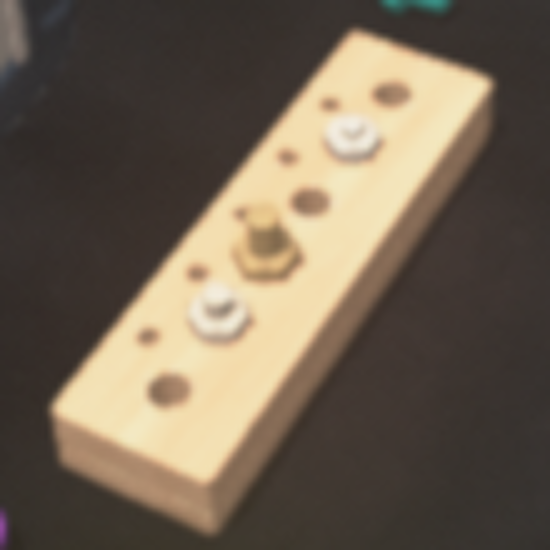

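Candidates for the fitting, with top-view pixels:
- brass in the block (248,217)
- grey in the block (233,216) and (278,219)
- purple lying (188,197)
- turquoise lying (328,205)
- amber bottle (311,120)

I choose the brass one standing in the block. The crops confirm it has a brass hexagon and the tallest spigot. The nest's flared mouth is at its near end (crop c2 about (360,420)) and the plunger is at its far end. Next I'll measure it.

Run:
```python
from h import *
t=cv2.imread('pics/top0.png'); s=cv2.imread('pics/side0.png')
def rect(im,u0,v0,u1,v1,thr,name,z):
    g=im[v0:v1,u0:u1].max(2); m=(g>thr).astype('uint8')
    c=max(cv2.findContours(m,cv2.RETR_EXTERNAL,cv2.CHAIN_APPROX_NONE)[0],key=cv2.contourArea)
    r=cv2.minAreaRect(c); b=cv2.boxPoints(r)+[u0,v0]
    p=np.array([plane(name,q,z)[:2] for q in b]); print(name,b.round(1).tolist()); print(p.round(4).tolist(),'centre',p.mean(0).round(4))
    e=[p[1]-p[0],p[2]-p[1]]
    for x in e: print('  len',np.linalg.norm(x).round(4),'ang',np.degrees(np.arctan2(x[1],x[0])).round(2))
rect(t,195,190,315,250,120,'top',.034)
rect(t,384,165,440,250,120,'top',.006)
# brass: hexagon/spigot top in top & side
print('spigot top', tri([ray('top',(200+333/7,190+190/7)),ray('side',(250+264/5,215+213/5))]))
```

```text
top [[205.7, 230.5], [206.9, 201.1], [304.5, 205.0], [303.3, 234.4]]
[[0.4549, 0.3755], [0.5307, 0.3726], [0.515, 0.1207], [0.4392, 0.1253]] centre [0.485  0.2485]
  len 0.0759 ang -2.16
  len 0.2524 ang -93.57
top [[383.9, 234.4], [404.6, 171.2], [430.3, 179.6], [409.6, 242.9]]
[[0.4351, -0.0866], [0.6026, -0.1486], [0.5783, -0.2166], [0.4113, -0.1537]] centre [ 0.5068 -0.1514]
  len 0.1787 ang -20.31
  len 0.0722 ang -109.67
spigot top (array([0.48480287, 0.26401795, 0.05981832]), [np.float64(0.313276190682767), np.float64(0.31327619068279056)])
```

Call:
apply_moves:
  series:
    - [[30,-28,0,-4],[60,-57,0,-8],[95,-90,0,-12],[130,-123,5,-17],[165,-155,10,-21],[200,-188,15,-25],[235,-220,20,-30],[270,-252,25,-34],[305,-285,30,-39],[340,-317,35,-43],[370,-346,40,-47],[400,-374,45,-51],[423,-395,50,-54],[423,-395,50,-54],[423,-395,50,-54],[423,-395,50,-54]]

```text
time_s: 1.75
tool_pos: [0.4755, -0.1324, 0.1812]
tool_rot: [-180.0, 0.1, 69.6]
ft_force: [-0.1, -0.4, -0.0]
gripper_width: 0.0855
```

Run:
```python
from h import *
print(monitor.sense()); i=cams.camera_info('wrist'); print(i)
im=cams.read_camera('wrist'); cv2.imwrite('pics/w1.png',im[:,:,::-1]); np.save('w1.npy',im)
import pickle; pickle.dump(i,open('w1.pkl','wb'))
```

```text
{'time_s': 1.75, 'joint_positions': array([ 33.24600265,  10.74437681, -25.41685044, 111.81793548,
         5.43142668,  58.60610822, -15.0515049 ]), 'joint_velocities': array([ 0.62275726, -0.28994218,  0.42255444, -0.03952968, -0.1947337 ,
       -0.04621725, -0.04982133]), 'joint_efforts': array([-6.55118488e-01, -3.20484316e+01, -2.11813554e+00, -2.31763315e+01,
       -3.71381768e-02, -1.15002767e-02,  8.36877425e-04]), 'tool_pos': array([ 0.4755259 , -0.13240723,  0.18115209]), 'tool_rot': array([-1.79975823e+02,  5.12662046e-02,  6.95670085e+01]), 'ft_force': array([-0.07348457, -0.38900636, -0.04500263]), 'wrist_torque': array([-0.01809912, -0.00126259, -0.03515541]), 'gripper_width': 0.08553088155301455}
{'fx': 309.70691628693146, 'fy': 309.70691628693146, 'cx': 320.3439675497966, 'cy': 202.60254832172765, 'origin': array([ 0.50436399, -0.05854404,  0.32381874]), 'attitude': array([-17.96236622,  -0.06467897, -20.38369068])}
```

View pics/w1.png

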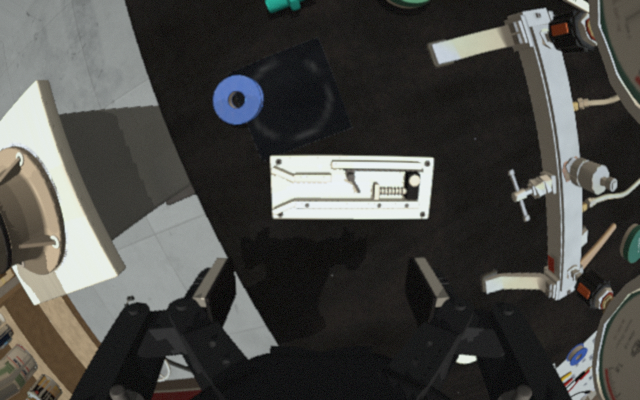

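The wrist view shows the nest at (352,187) with its mouth on the left, the flap near (351,180) and the plunger near (377,192). The reel is at (238,100). I'll enlarge it.

Run:
```python
from h import *
im=np.load('w1.npy'); crop(im,264,148,176,78,4.5,'pics/w1c.png')
```

```text
(no output)
```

View pics/w1c.png

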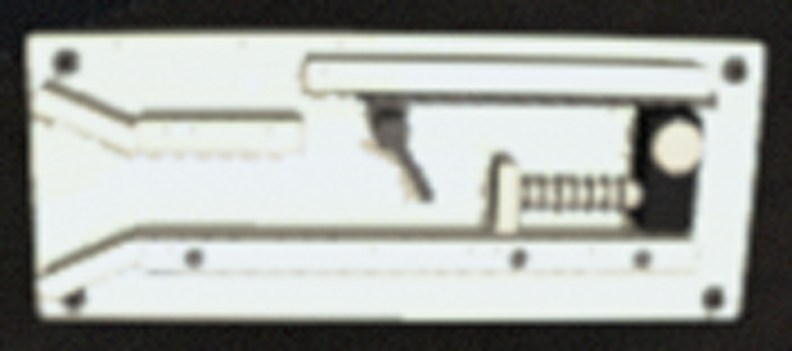

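```bash
cat > nest1.py <<'E'
from h import *
import pickle
i=pickle.load(open('w1.pkl','rb'))
def P(u,v,z): return plane('wrist',(264+(u+.5)/4.5-.5,148+(v+.5)/4.5-.5),z,i)
pts={'plateTL':(28,33,.006),'plateTR':(766,42,.006),'plateBR':(742,320,.006),'plateBL':(40,320,.006),
'upin1':(136,154,.021),'upin2':(298,153,.021),'loin1':(140,239,.021),'loin2':(490,240,.021),'loin3':(690,240,.021),
'flareU0':(42,118,.021),'flareL0':(44,278,.021),'hinge':(383,100,.021),'flaptip':(430,198,.015),'plungerface':(498,190,.015)}
W={k:P(*v) for k,v in pts.items()}
for k,p in W.items(): print(k,p.round(4))
a=W['loin3']-W['loin1']; ang=np.arctan2(a[1],a[0]); print('lane ang',np.degrees(ang))
e=W['plateTR']-W['plateTL'];f=W['plateBR']-W['plateBL'];print('plate ang',[np.degrees(np.arctan2(q[1],q[0])) for q in(e,f)],[np.linalg.norm(q) for q in (e,f,W['plateTL']-W['plateBL'],W['plateTR']-W['plateBR'])])
c=(W['plateTL']+W['plateTR']+W['plateBR']+W['plateBL'])/4; print('c',c)
A=np.radians(-20.4)
ex=np.array([np.cos(A),np.sin(A)]);ey=np.array([-ex[1],ex[0]])
for k,p in W.items(): d=p[:2]-c[:2]; print(k,(d@ex*1e3).round(1),(d@ey*1e3).round(1))
E
python3 nest1.py
```

```text
plateTL [ 0.4376 -0.0878  0.006 ]
plateTR [ 0.6023 -0.1494  0.006 ]
plateBR [ 0.5783 -0.2167  0.006 ]
plateBL [ 0.4126 -0.1544  0.006 ]
upin1 [ 0.4531 -0.1207  0.021 ]
upin2 [ 0.4872 -0.1332  0.021 ]
loin1 [ 0.4465 -0.1396  0.021 ]
loin2 [ 0.5218 -0.1678  0.021 ]
loin3 [ 0.5672 -0.1847  0.021 ]
flareU0 [ 0.4363 -0.1054  0.021 ]
flareL0 [ 0.422  -0.1406  0.021 ]
hinge [ 0.5091 -0.1283  0.021 ]
flaptip [ 0.5119 -0.1553  0.015 ]
plungerface [ 0.5276 -0.159   0.015 ]
lane ang -20.48591473267603
plate ang [np.float64(-20.488663360518863), np.float64(-20.621742184164685)] [np.float64(0.17580416647707248), np.float64(0.17698505559287875), np.float64(0.07106689445383362), np.float64(0.07148604313741425)]
c [ 0.50770205 -0.15206983  0.006     ]
plateTL -88.1 35.8
plateTR 87.7 35.5
plateBR 88.7 -36.0
plateBL -88.3 -35.3
upin1 -62.1 10.4
upin2 -25.8 10.6
loin1 -61.7 -9.6
loin2 18.7 -9.9
loin3 67.1 -9.8
flareU0 -83.2 18.8
flareL0 -84.3 -19.1
hinge -7.0 22.8
flaptip 5.1 -1.6
plungerface 21.0 0.4
```

Call:
apply_moves:
  series:
    - [[30,-10,0,-2],[75,-25,0,-5],[120,-40,0,-8],[165,-56,5,-11],[210,-72,10,-14],[255,-88,15,-17],[290,-100,20,-17.4],[290,-100,20,-17.4],[290,-100,20,-17.4],[290,-100,20,-17.4]]

```text
time_s: 2.8
tool_pos: [0.4835, 0.1731, 0.1611]
tool_rot: [-180.0, 0.1, 86.9]
ft_force: [0.3, -0.0, -0.5]
gripper_width: 0.0855
```

```bash
cat > snap.py <<'E'
import sys,pickle
from h import *
n=sys.argv[1]; s=monitor.sense(); i=cams.camera_info('wrist'); i['tcp']=s['tool_pos'];i['rot']=s['tool_rot']
im=cams.read_camera('wrist'); cv2.imwrite(f'pics/{n}.png',im[:,:,::-1]); np.save(n+'.npy',im); pickle.dump(i,open(n+'.pkl','wb'))
print(s['time_s'],s['tool_pos'],s['tool_rot'],s['ft_force'],s['gripper_width'])
if len(sys.argv)>2:
    u,v,w,h,k=map(float,sys.argv[2:7]); crop(im,int(u),int(v),int(w),int(h),k,f'pics/{n}c.png')
E
python3 snap.py w2
```

```text
2.8 [0.48352011 0.1730525  0.16114675] [-1.79999245e+02  9.57797788e-02  8.68831051e+01] [ 0.28675249 -0.01567197 -0.46501715] 0.08554548145684547
```

Call:
apply_moves:
  series:
    - [[40,-2,0,0],[88,-4,0,0],[88,-4,0,0],[88,-4,0,0],[88,-4,0,0]]

```text
time_s: 3.35
tool_pos: [0.4842, 0.2611, 0.161]
tool_rot: [180.0, 0.1, 86.9]
ft_force: [-1.1, -0.0, -0.0]
gripper_width: 0.0851
```

```bash
python3 snap.py w3
```

```text
3.35 [0.4841648  0.26111916 0.16099955] [1.79998808e+02 1.13428146e-01 8.69076737e+01] [-1.09455737 -0.0039462  -0.01387955] 0.0851445288769543
```

View pics/w2.png

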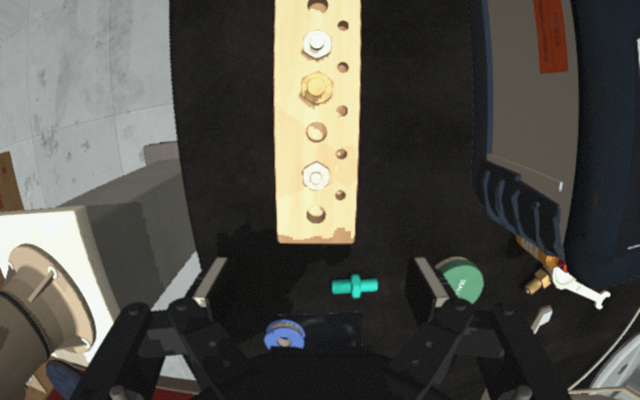

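View pics/w3.png

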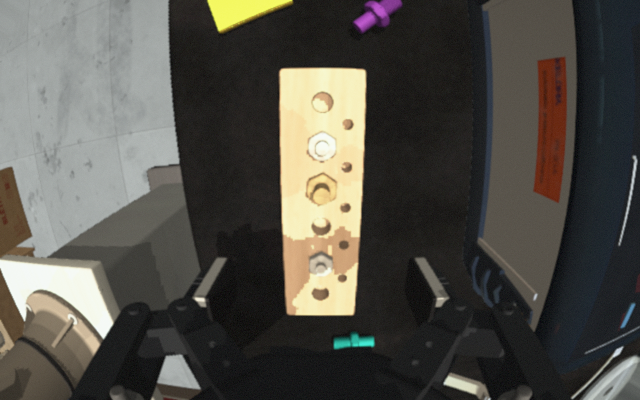

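Run:
```python
from h import *
a=np.load('w2.npy')[58:120,280:350]; b=np.load('w3.npy')[158:220,287:357]
o=np.hstack([cv2.resize(x,None,fx=5.5,fy=5.5,interpolation=cv2.INTER_CUBIC) for x in(a,b)])
cv2.imwrite('pics/f23.png',o[:,:,::-1])
```

```text
(no output)
```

View pics/f23.png

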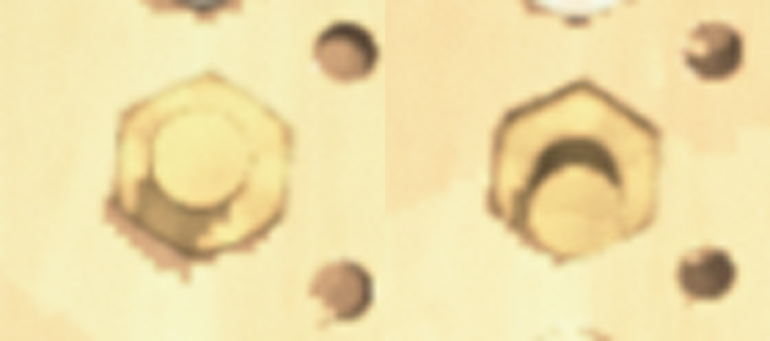

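Run:
```python
from h import *
import pickle
i2=pickle.load(open('w2.pkl','rb'));i3=pickle.load(open('w3.pkl','rb'))
def q(i,u,v,u0,v0): return ('wrist',(u0+(u+.5)/5.5-.5,v0+(v+.5)/5.5-.5)) ,i
def r2(u,v): return ray('wrist',(280+(u+.5)/5.5-.5,58+(v+.5)/5.5-.5),i2)
def r3(u,v): return ray('wrist',(287+(u+.5)/5.5-.5,158+(v+.5)/5.5-.5),i3)
print('spigot top',tri([r2(200,160),r3(192,208)]))
hexc2=((209+292+283+203+120+120)/6,(72+130+205+253+195+105)/6)
def at(r,z): o,d=r; return (o+d*(z-o[2])/d[2]).round(4)
print('hex c @43mm from w2',at(r2(*hexc2),.043))
# hex w3 top face vertices
v3=[(585-385,92),(658-385,137),(652-385,212),(562-385,262),(497-385,190),(500-385,125)]
print('hex c @43 w3',at(r3(*np.mean(v3,0)),.043))
print('hex tri',tri([r2(*hexc2),r3(*np.mean(v3,0))]))
for v in v3: print(at(r3(*v),.043))
# block edges at z=.034 from w3: along cols 280..366
for uv in [(280.5,69),(364.5,69),(286,314),(355,315)]: print(uv, plane('wrist',uv,.034,i3).round(4))
```

```text
spigot top (array([0.48694715, 0.26662748, 0.05925674]), [np.float64(0.1390862297993331), np.float64(0.13908622979931856)])
hex c @43mm from w2 [0.4873 0.2676 0.043 ]
hex c @43 w3 [0.487  0.2681 0.043 ]
hex tri (array([0.48717026, 0.26766531, 0.04143008]), [np.float64(0.15198432486897642), np.float64(0.15198432486907032)])
[0.4892 0.2806 0.043 ]
[0.5003 0.2728 0.043 ]
[0.4989 0.2604 0.043 ]
[0.484  0.2528 0.043 ]
[0.4743 0.2654 0.043 ]
[0.4755 0.276  0.043 ]
(280.5, 69) [0.4578 0.3738 0.034 ]
(364.5, 69) [0.5295 0.3702 0.034 ]
(286, 314) [0.441 0.126 0.034]
(355, 315) [0.5165 0.1205 0.034 ]
```

I measured the fitting at (0.487, 0.267). The spigot top comes out at z ≈ 0.059 and the hexagon top at 0.041, against 0.063 and 0.043 by the text, so they agree within calibration. Its flats are turned about -6°. I'll descend over it with the fingers open.

Call:
apply_moves:
  series:
    - [[6.4,2.6,10,3],[6.4,2.6,40,3],[6.4,2.6,70,3],[6.4,2.6,95,3],[6.4,2.6,110,3],[6.4,2.6,118,3],[6.4,2.6,123,3],[6.4,2.6,125,3],[6.4,2.6,125,3],[6.4,2.6,125,3]]
  grip: 0.4
  force: 80

```text
time_s: 4.4
tool_pos: [0.487, 0.2703, 0.0371]
tool_rot: [179.9, -0.0, 84.1]
ft_force: [-0.3, -0.9, -0.7]
gripper_width: 0.051
```

```bash
python3 snap.py w4 250 180 140 110 5.5
```

```text
4.4 [0.48699624 0.27027863 0.03705952] [ 1.79922859e+02 -3.84674855e-02  8.40957021e+01] [-0.32730587 -0.86135967 -0.70576751] 0.05097944048617417
```

View pics/w4c.png

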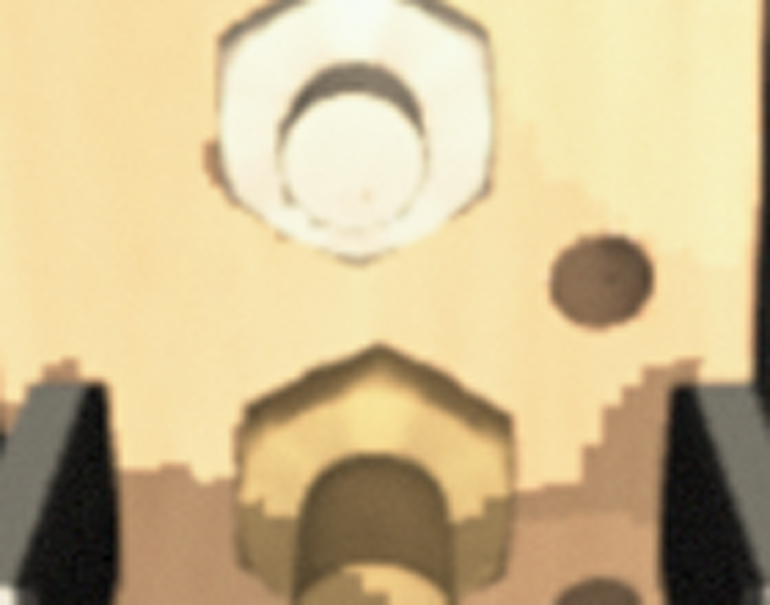

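The fingers straddle the brass hexagon at crop (375,480) about evenly, with the grey fitting clear above. Closing now.

Call:
apply_moves:
  series:
    - [[0,0,0,0],[0,0,0,0],[0,0,0,0],[0,0,0,0],[0,0,0,0],[0,0,0,0]]
  grip: 1
  force: 80

```text
time_s: 5.05
tool_pos: [0.4867, 0.2701, 0.0371]
tool_rot: [180.0, 0.0, 84.1]
ft_force: [-1.4, -1.0, 4.7]
gripper_width: 0.0225
```

```bash
python3 snap.py w5 250 180 140 110 5.5
```

```text
5.05 [0.48667632 0.27006717 0.03706447] [1.79961271e+02 1.06640830e-02 8.40917547e+01] [-1.35204876 -0.97283515  4.70428562] 0.022529912510524268
```

View pics/w5c.png

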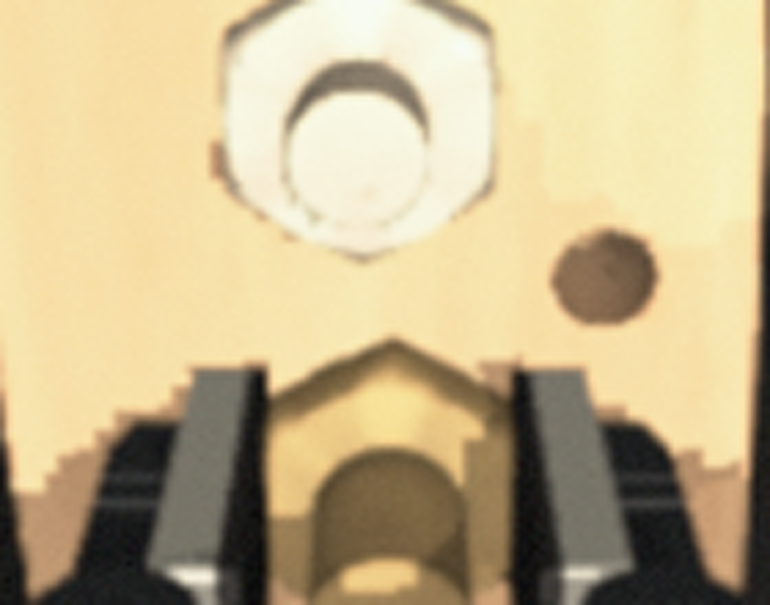

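The pads hold the hexagon (crop (390,450)). The width reads 22.5 mm. Next a straight lift.

Call:
apply_moves:
  series:
    - [[0,0,-5,0],[0,0,-12,0],[0,0,-20,0],[0,0,-30,0],[0,0,-45,0],[0,0,-65,0],[0,0,-65,0],[0,0,-65,0],[0,0,-65,0]]

```text
time_s: 6.0
tool_pos: [0.486, 0.2694, 0.1007]
tool_rot: [-180.0, 0.1, 84.1]
ft_force: [-0.1, -0.5, -1.2]
gripper_width: 0.0223
```

```bash
python3 snap.py w6 220 140 200 150 4
python3 - <<'E'
from h import *
im=cams.read_camera('side'); cv2.imwrite('pics/s6.png',im[:,:,::-1]); p=proj('side',(.487,.268,.1)).astype(int);print(p)
crop(im,p[0]-60,p[1]-50,120,100,5,'pics/s6c.png')
E
```

```text
6.0 [0.48604149 0.26936533 0.10072825] [-1.79953491e+02  5.37927596e-02  8.40822594e+01] [-0.09863497 -0.51539943 -1.18046372] 0.022305823207475102
[299 244]
```

View pics/w6c.png

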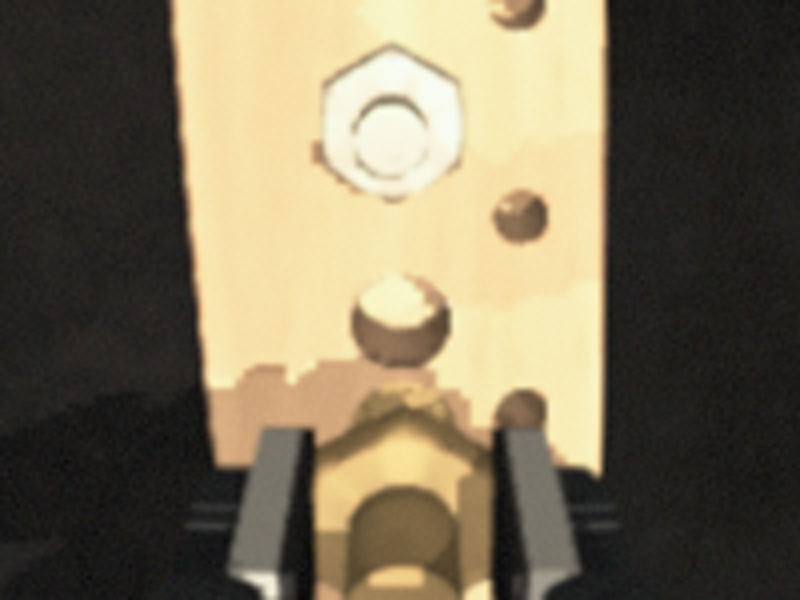

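View pics/s6c.png

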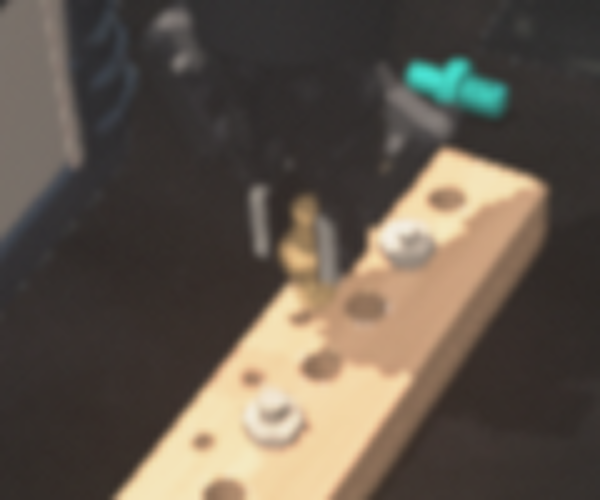

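The fitting is out and upright. The empty bore is at wrist crop (400,320), and the shank foot shows behind the hexagon at (400,400). Next I'll measure where the fitting sits in the tool frame.

Run:
```python
from h import *
crop(np.load('w6.npy'),270,225,100,75,8,'pics/w6d.png')
```

```text
(no output)
```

View pics/w6d.png

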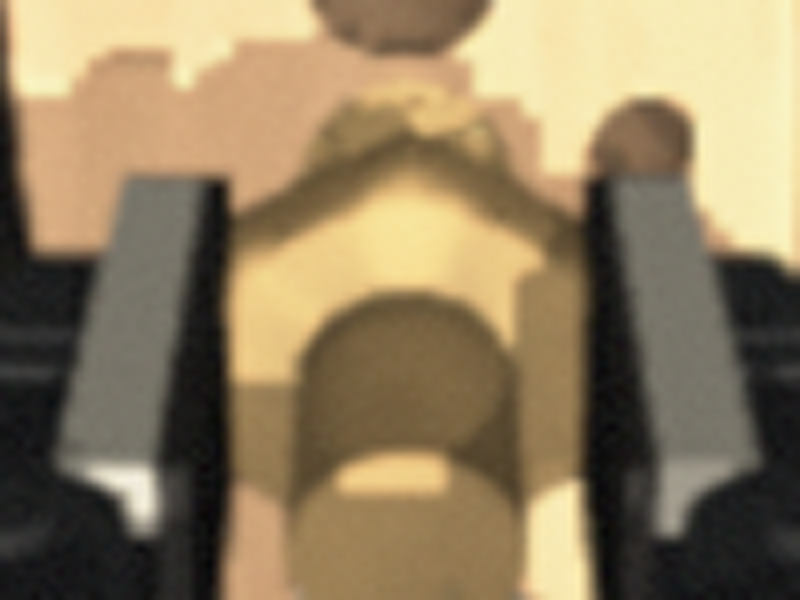

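Run:
```python
from h import *
import pickle
i=pickle.load(open('w6.pkl','rb')); T=i['tcp']; a=np.radians(i['rot'][2]); X=np.array([np.cos(a),np.sin(a)]);Y=np.array([np.sin(a),-np.cos(a)])
def f(n,u,v,dz,off):
    p=plane('wrist',(270+(u+.5)/8-.5,225+(v+.5)/8-.5),T[2]+dz,i); d=(p-T)[:2]*1e3
    print(n,'tool x',(d@X-off).round(1),'tool y',(d@Y).round(1))
f('spig far edge',405,450,.026,8); f('spig L',288,560,.026,0);f('spig R',527,560,.026,0)
f('hex vtx top',412,170,.006,15);f('hex vtx bot',412,130,-.003,15)
f('foot far',405,82,-.024,8);f('foot L',305,160,-.024,0);f('foot R',505,160,-.024,0)
f('pad L far',222,178,0,11);f('pad R far',590,178,0,11)
```

```text
spig far edge tool x -3.2 tool y 1.4
spig L tool x -2.7 tool y -5.2
spig R tool x -2.7 tool y 8.3
hex vtx top tool x -2.6 tool y 1.8
hex vtx bot tool x -4.1 tool y 1.8
foot far tool x -3.0 tool y 1.4
foot L tool x -1.4 tool y -6.1
foot R tool x -1.4 tool y 8.8
pad L far tool x -2.1 tool y -10.3
pad R far tool x -2.1 tool y 13.2
```

The fitting and the pads share the same apparent offset in the wrist camera, which is a calibration offset. I'll therefore place the fitting relative to the lane in camera terms. Next I carry it over the mouth.

Call:
apply_moves:
  series:
    - [[-15,0,0,0],[-45,0,0,1],[-85,-1,0,3],[-130,-1,0,5],[-175,-1,0,7],[-220,-2,0,9],[-265,-2,0,11],[-310,-3,0,13],[-350,-3,0,14.6],[-380,-3,0,14.6],[-396,-3.4,10,14.6],[-396,-3.4,20,14.6],[-396,-3.4,30,14.6],[-396,-3.4,30,14.6],[-396,-3.4,30,14.6],[-396,-3.4,30,14.6]]

```text
time_s: 7.7
tool_pos: [0.4428, -0.1225, 0.0714]
tool_rot: [180.0, -0.0, 69.6]
ft_force: [0.3, -0.9, -1.1]
gripper_width: 0.0222
```

```bash
python3 snap.py w7 240 150 200 150 4
```

```text
7.7 [ 0.44283406 -0.12248263  0.07144289] [ 1.79976888e+02 -2.01913524e-02  6.96257777e+01] [ 0.25623677 -0.89385541 -1.0862846 ] 0.022238650071028383
```

View pics/w7c.png

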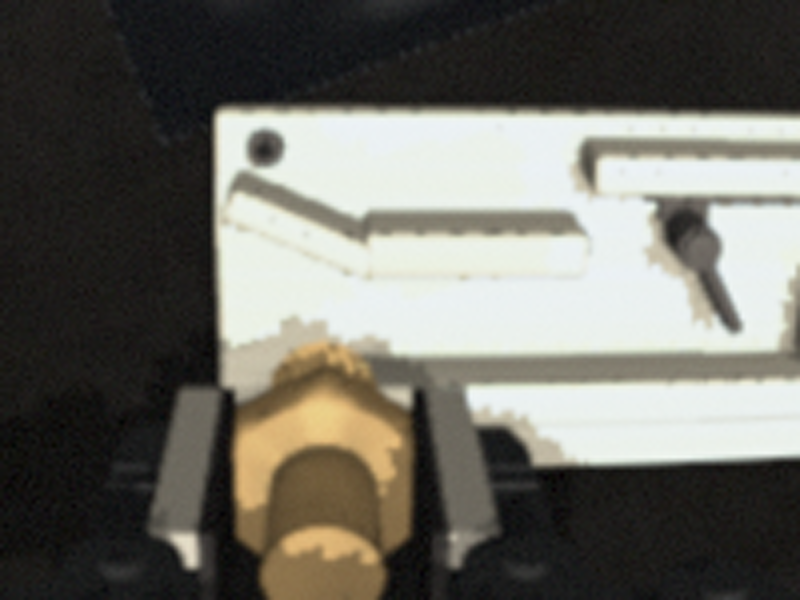

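```bash
cat > rel.py <<'E'
from h import *
import pickle,sys
def mk(n,u0,v0,k):
    i=pickle.load(open(n+'.pkl','rb')); T=i['tcp']; a=np.radians(i['rot'][2]); X=np.array([np.cos(a),np.sin(a)]);Y=np.array([np.sin(a),-np.cos(a)])
    def f(n,u,v,z,rel=False):
        p=plane('wrist',(u0+(u+.5)/k-.5,v0+(v+.5)/k-.5),T[2]+z if rel else z,i); d=(p-T)[:2]*1e3
        print(n,'tool x',(d@X).round(1),'tool y',(d@Y).round(1))
    return f
E
python3 - <<'E'
from rel import *
f=mk('w7',240,150,4)
f('up in a',375,278,.021);f('up in b',580,278,.021)
f('lo in top a',470,384,.021);f('lo in top b',790,381,.021)
f('lo in bot a',430,356,.006);f('lo in bot b',790,353,.006)
f('flare corner',365,277,.021); f('plate edge',217,200,.006)
f('flap piv',705,240,.025);f('flap tip',738,330,.015)
f('foot far',328,341,-.024,True);f('foot L',275,380,-.024,True);f('foot R',378,380,-.024,True)
f('spig far',325,527,.026,True);f('spig L',259,580,.026,True);f('spig R',388,580,.026,True)
f('hex vtx',325,385,.006,True)
E
```

```text
up in a tool x 5.1 tool y 10.3
up in b tool x 5.0 tool y 45.2
lo in top a tool x -14.7 tool y 27.1
lo in top b tool x -15.6 tool y 86.6
lo in bot a tool x -16.1 tool y 21.4
lo in bot b tool x -16.8 tool y 92.3
flare corner tool x 5.3 tool y 8.6
plate edge tool x 14.1 tool y -17.1
flap piv tool x 13.1 tool y 65.5
flap tip tool x -7.8 tool y 77.2
foot far tool x 5.3 tool y 2.3
foot L tool x -1.0 tool y -5.6
foot R tool x -1.0 tool y 9.7
spig far tool x 4.8 tool y 1.7
spig L tool x -2.4 tool y -5.8
spig R tool x -2.4 tool y 8.8
hex vtx tool x 12.7 tool y 1.7
```

The foot is at crop (327,375), the lane walls at rows 278 and 384, and the flap pivot at (705,240). The fitting must go 2.2 mm along -x of the tool to be on the lane's middle line. I'll correct this and lower.

Call:
apply_moves:
  series:
    - [[-1.2,0,4,0],[-2.2,0,12,0],[-2.2,0,22,0],[-2.2,0,30,0],[-2.2,0,35,0],[-2.2,0,37,0],[-2.2,0,37,0],[-2.2,0,37,0],[-2.2,0,37,0]]

```text
time_s: 8.65
tool_pos: [0.4419, -0.1258, 0.0346]
tool_rot: [180.0, 0.0, 69.5]
ft_force: [-0.7, -0.0, -0.6]
gripper_width: 0.0224
```

```bash
python3 snap.py w8 240 150 200 150 4
```

```text
8.65 [ 0.44188028 -0.12580665  0.0345958 ] [1.79953029e+02 2.44715370e-03 6.94902406e+01] [-0.7016042  -0.0155835  -0.56458416] 0.022350309229078276
```

View pics/w8c.png

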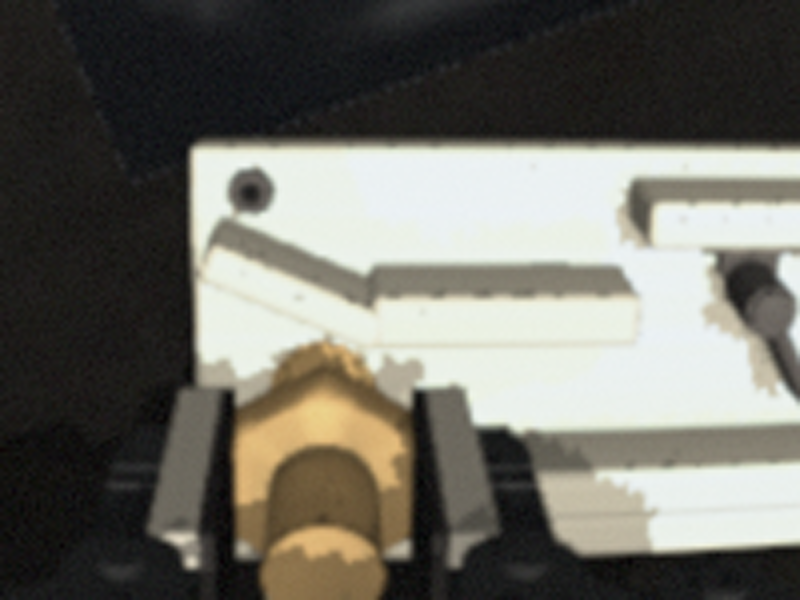

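Run:
```python
from rel import *
f=mk('w8',240,150,4)
f('up in a',385,347,.021);f('up in b',630,347,.021)
f('lo in top b',790,462,.021);f('lo in bot a',550,432,.006)
f('lo in bot b',790,427,.006)
f('flare corner',376,346,.021); f('plate edge',193,250,.006)
f('flap piv',770,305,.025)
f('foot far',322,341,-.024,True)
f('spig far',323,527,.026,True);f('hex vtx',323,385,.006,True)
```

```text
up in a tool x 9.0 tool y 10.1
up in b tool x 8.6 tool y 44.9
lo in top b tool x -11.3 tool y 72.6
lo in bot a tool x -12.7 tool y 37.4
lo in bot b tool x -13.3 tool y 78.3
flare corner tool x 9.2 tool y 8.8
plate edge tool x 17.9 tool y -17.6
flap piv tool x 16.3 tool y 63.7
foot far tool x 5.3 tool y 1.4
spig far tool x 4.8 tool y 1.4
hex vtx tool x 12.7 tool y 1.5
```

Call:
apply_moves:
  series:
    - [[0,0,1,0],[0,0,1,0],[0,0,2,0],[0,0,2,0],[0,0,2.5,0],[0,0,2.5,0],[0,0,3,0],[0,0,3,0],[0,0,3,0]]

```text
time_s: 9.6
tool_pos: [0.4415, -0.1257, 0.0313]
tool_rot: [180.0, 0.0, 69.5]
ft_force: [-0.4, -0.1, -1.6]
gripper_width: 0.022
```

Call:
apply_moves:
  series:
    - [[0.8,0,0,0],[1.5,0,0,0],[1.5,0,0.5,0],[1.5,0,0.5,0],[1.5,0,1,0],[1.5,0,1,0],[1.5,0,1,0]]

```text
time_s: 10.3
tool_pos: [0.4421, -0.1243, 0.0304]
tool_rot: [180.0, 0.0, 69.5]
ft_force: [-0.4, -0.1, 0.0]
gripper_width: 0.0224
```

```bash
python3 -c "
from h import *
for _ in range(1): print(monitor.sense()['ft_force'],monitor.sense()['wrist_torque'],monitor.sense()['tool_pos'])"; python3 snap.py w9 240 150 200 150 4
```

```text
[-0.36791369 -0.14462356  0.04037001] [0.00413434 0.00456614 0.00895744] [ 0.44211377 -0.12431862  0.03035612]
10.3 [ 0.44211377 -0.12431862  0.03035612] [1.79992663e+02 6.02476408e-03 6.94911237e+01] [-0.36791369 -0.14462356  0.04037001] 0.02236652306256919
```

View pics/w9c.png

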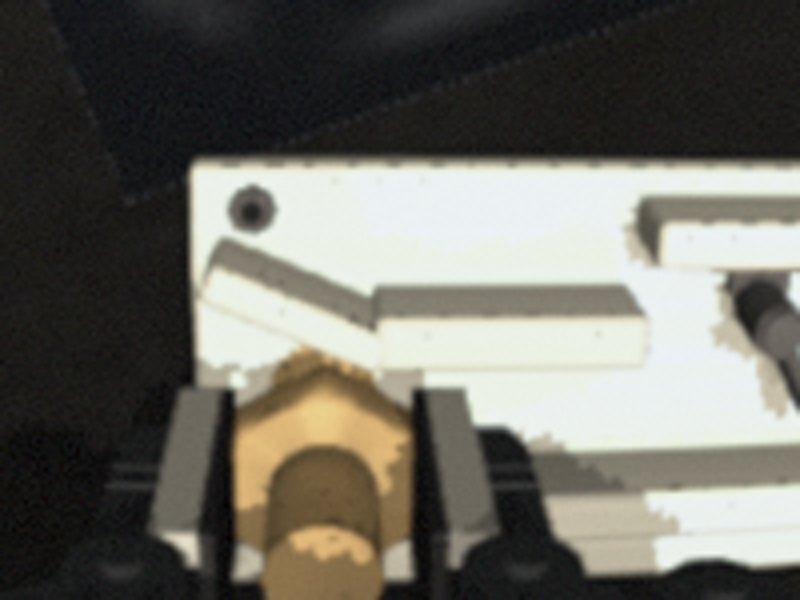

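Run:
```python
from rel import *
f=mk('w9',240,150,4)
f('up in a',385,370,.021);f('up in b',640,370,.021)
f('lo in top b',790,487,.021);f('lo in top a',660,491,.021);f('lo in bot a',550,455,.006)
f('lo in bot b',790,448,.006)
f('spig far',322,527,.026,True);f('hex vtx',322,387,.006,True)
```

```text
up in a tool x 7.5 tool y 9.9
up in b tool x 7.0 tool y 45.4
lo in top b tool x -13.2 tool y 71.4
lo in top a tool x -12.8 tool y 50.7
lo in bot a tool x -14.5 tool y 36.8
lo in bot b tool x -14.9 tool y 77.0
spig far tool x 4.8 tool y 1.3
hex vtx tool x 12.4 tool y 1.4
```

Call:
apply_moves:
  series:
    - [[0,0,0.4,0],[0,0,0.4,0],[0,0,0.4,0],[0,0,0.4,0]]

```text
time_s: 10.75
tool_pos: [0.4422, -0.1242, 0.0301]
tool_rot: [180.0, 0.0, 69.5]
ft_force: [-0.9, -0.0, 5.5]
gripper_width: 0.0224
```

Call:
apply_moves:
  series:
    - [[0,0,0.4,0],[0,0,0.4,0],[0,0,0.4,0],[0,0,0.4,0]]

```text
time_s: 11.15
tool_pos: [0.4423, -0.1242, 0.03]
tool_rot: [180.0, 0.0, 69.5]
ft_force: [-2.4, 1.5, 8.8]
gripper_width: 0.0224
```

Floor contact came at TCP z = 0.030, exactly as the geometry predicts, with 8.8 N down. I'll back off to a light touch and slide into the straight lane.

Call:
apply_moves:
  series:
    - [[0,0,-0.7,0],[0,0,-0.7,0],[0,2,-0.7,0],[0,5,-0.7,0],[0,8,-0.7,0],[0,11,-0.7,0],[0,14,-0.7,0],[0,14,-0.7,0],[0,14,-0.7,0]]

```text
time_s: 12.05
tool_pos: [0.4541, -0.1292, 0.0301]
tool_rot: [-179.9, 0.1, 69.5]
ft_force: [-3.2, 1.1, 7.2]
gripper_width: 0.0221
```

```bash
python3 -c "
from h import *
s=monitor.sense();print(s['ft_force'],s['wrist_torque'],s['tool_pos'],s['tool_rot'])"
```

```text
[-3.23855441  1.07889865  7.22623322] [0.22142482 0.77175521 0.00085585] [ 0.45409591 -0.12915098  0.03008244] [-1.79860010e+02  5.45659774e-02  6.94847552e+01]
```

Call:
apply_moves:
  series:
    - [[0,1,-0.6,0],[0,3,-0.6,0],[0,6,-0.6,0],[0,9,-0.6,0],[-0.1,12,-0.6,0],[-0.1,14,-0.6,0],[-0.1,14,-0.6,0],[-0.1,14,-0.6,0]]

```text
time_s: 12.85
tool_pos: [0.4682, -0.1342, 0.0308]
tool_rot: [-180.0, 0.0, 69.5]
ft_force: [0.4, -0.2, -1.5]
gripper_width: 0.0222
```

```bash
cat > st.py <<'E'
from h import *
s=monitor.sense(); A=np.radians(-20.6); ex=np.array([np.cos(A),np.sin(A)]);ey=np.array([-ex[1],ex[0]])
F=s['ft_force'];p=s['tool_pos'][:2]-np.array([.4421,-.1243])
print('t',s['time_s'],'F lane',(F[:2]@ex).round(2),'F lat',(F[:2]@ey).round(2),'Fz',F[2].round(2),'| x nest',(p@ex*1e3-69).round(1),'lat',(p@ey*1e3).round(2),'z',s['tool_pos'][2].round(4),'rot',s['tool_rot'].round(2),'w',s['gripper_width'].round(4))
E
python3 st.py
```

```text
Traceback (most recent call last):
  File "st.py", line 4, in <module>
    print('t',s['time_s'],'F lane',(F[:2]@ex).round(2),'F lat',(F[:2]@ey).round(2),'Fz',F[2].round(2),'| x nest',(p@ex*1e3-69).round(1),'lat',(p@ey*1e3).round(2),'z',s['tool_pos'][2].round(4),'rot',s['tool_rot'].round(2),'w',s['gripper_width'].round(4))
                                                                                                                                                                                                                                 ^^^^^^^^^^^^^^^^^^^^^^^^
AttributeError: 'float' object has no attribute 'round'
```

```bash
sed -i "s/s\['gripper_width'\].round(4)/round(s['gripper_width'],4)/" st.py; python3 st.py
```

```text
t 12.85 F lane 0.4 F lat -0.02 Fz -1.46 | x nest -41.1 lat -0.09 z 0.0308 rot [-1.800e+02  1.000e-02  6.949e+01] w 0.0222
```

Call:
apply_moves:
  series:
    - [[0,2,0.3,0],[0,5,0.3,0],[0,8,0.3,0],[-0.1,11,0.3,0],[-0.1,14,0.3,0],[-0.1,17,0.3,0],[-0.1,20,0.3,0],[-0.1,20,0.3,0],[-0.1,20,0.3,0]]

```text
time_s: 13.75
tool_pos: [0.4869, -0.1413, 0.0304]
tool_rot: [-180.0, 0.0, 69.5]
ft_force: [-0.5, -0.6, -1.2]
gripper_width: 0.0221
```

```bash
python3 st.py;python3 snap.py w10 220 150 200 150 4
```

```text
t 13.75 F lane -0.22 F lat -0.76 Fz -1.24 | x nest -21.1 lat -0.11 z 0.0304 rot [-179.99    0.     69.49] w 0.0221
13.75 [ 0.48693353 -0.14127375  0.0304454 ] [-1.79992217e+02  3.89371980e-03  6.94932425e+01] [-0.47216616 -0.62959464 -1.23569746] 0.022078892650888686
```

View pics/w10c.png

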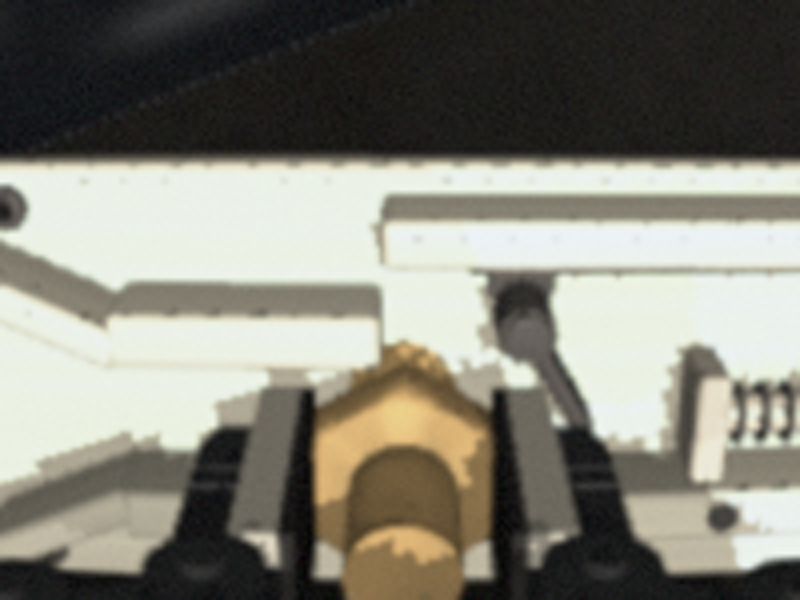

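Run:
```python
from rel import *
f=mk('w10',220,150,4)
f('piv top',527,338,.024);f('piv low',520,295,.008);f('plunger face top',694,425,.021)
f('spig far',403,527,.026,True);f('foot far',400,342,-.024,True);f('hex',403,387,.006,True)
f('up in',300,368,.021);f('lo in bot',140,452,.006);f('lo in bot',650,452,.006)
```

```text
piv top tool x 13.4 tool y 17.9
piv low tool x 13.2 tool y 18.4
plunger face top tool x -1.6 tool y 42.6
spig far tool x 4.8 tool y 1.5
foot far tool x 5.1 tool y 1.1
hex tool x 12.4 tool y 1.5
up in tool x 7.7 tool y -12.5
lo in bot tool x -14.3 tool y -39.4
lo in bot tool x -14.2 tool y 40.0
```

The hinge is 16.7 mm ahead of the fitting's centre and the plunger contact is about 33 mm ahead, which agree with each other. So the snap should come about 38.7 mm from here. I'll push on through the flap.

Call:
apply_moves:
  series:
    - [[0,3,0,0],[0,6,0,0],[0,9,0,0],[0,12,0,0],[0,14,0,0],[0,15,0,0],[0,16,0,0],[0,17,0,0],[0,18,0,0],[0,18,0,0]]

```text
time_s: 14.8
tool_pos: [0.5033, -0.1476, 0.0303]
tool_rot: [-179.9, 0.0, 69.5]
ft_force: [-3.3, 0.9, 0.9]
gripper_width: 0.0223
```

```bash
python3 st.py
```

```text
t 14.8 F lane -3.44 F lat -0.31 Fz 0.87 | x nest -3.5 lat -0.27 z 0.0303 rot [-1.7995e+02  2.0000e-02  6.9490e+01] w 0.0223
```

Call:
apply_moves:
  series:
    - [[0,1,0,0],[0,2,0,0],[0,3,0,0],[0,4,0,0],[0,5,0,0],[0,6,0,0],[0,7,0,0],[0,8,0,0],[0,9,0,0],[0,10,0,0],[0,11,0,0],[0,12,0,0],[0,12,0,0]]

```text
time_s: 16.1
tool_pos: [0.5155, -0.152, 0.0306]
tool_rot: [180.0, 0.0, 69.5]
ft_force: [-2.0, -0.7, -1.2]
gripper_width: 0.0223
```

```bash
python3 st.py;python3 snap.py w11 220 150 200 150 4
```

```text
t 16.1 F lane -1.61 F lat -1.33 Fz -1.2 | x nest 9.5 lat -0.13 z 0.0306 rot [179.95   0.    69.49] w 0.0223
16.1 [ 0.51548982 -0.15202615  0.03060525] [1.79952104e+02 6.57608185e-04 6.94899383e+01] [-1.97424211 -0.68246158 -1.20434365] 0.022260421877915555
```

View pics/w11c.png

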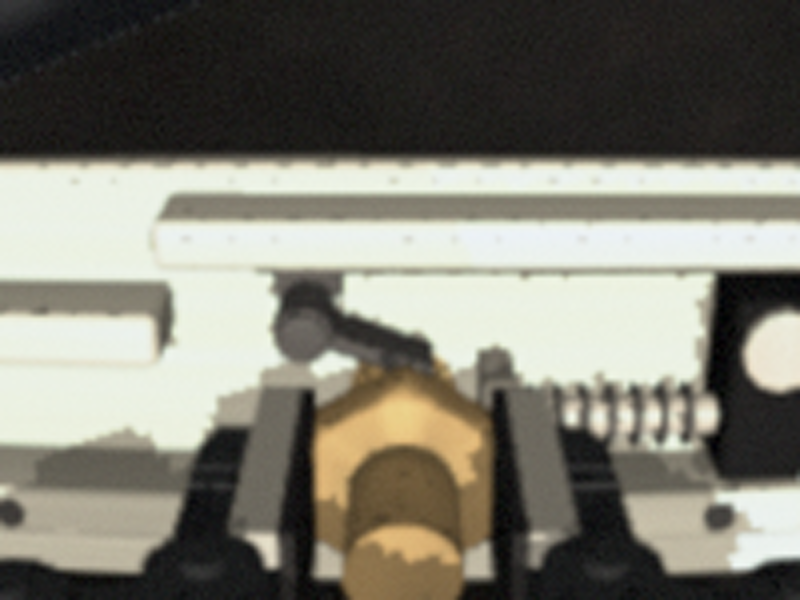

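The flap (crop (350,340)) is swung well open by the fitting, and the plunger (490,370) is just ahead. Now I creep in 0.5 mm rows.

Call:
apply_moves:
  series:
    - [[0,0.5,0,0],[0,1,0,0],[0,1.5,0,0],[0,2,0,0],[0,2.5,0,0],[0,3,0,0],[0,3.5,0,0],[0,4,0,0],[0,4,0,0]]

```text
time_s: 17.05
tool_pos: [0.5184, -0.1531, 0.0304]
tool_rot: [-180.0, 0.0, 69.5]
ft_force: [-3.5, -0.5, -0.2]
gripper_width: 0.0223
```

```bash
python3 st.py
```

```text
t 17.05 F lane -3.09 F lat -1.68 Fz -0.22 | x nest 12.6 lat -0.12 z 0.0304 rot [-1.7995e+02  2.0000e-02  6.9490e+01] w 0.0223
```

Call:
apply_moves:
  series:
    - [[0,0.5,0,0],[0,1,0,0],[0,1.5,0,0],[0,2,0,0],[0,2,0,0]]

```text
time_s: 17.55
tool_pos: [0.5199, -0.1537, 0.0304]
tool_rot: [-179.9, 0.0, 69.5]
ft_force: [-5.3, 0.6, 1.9]
gripper_width: 0.0225
```

```bash
python3 st.py;python3 snap.py w12 220 150 200 150 4
```

```text
t 17.55 F lane -5.2 F lat -1.31 Fz 1.94 | x nest 14.2 lat -0.15 z 0.0304 rot [-1.7991e+02  2.0000e-02  6.9490e+01] w 0.0225
17.55 [ 0.51993143 -0.15371916  0.03035798] [-1.79906660e+02  2.32867827e-02  6.94878999e+01] [-5.3322004   0.60678479  1.93587611] 0.022508540471267945
```

View pics/w12c.png

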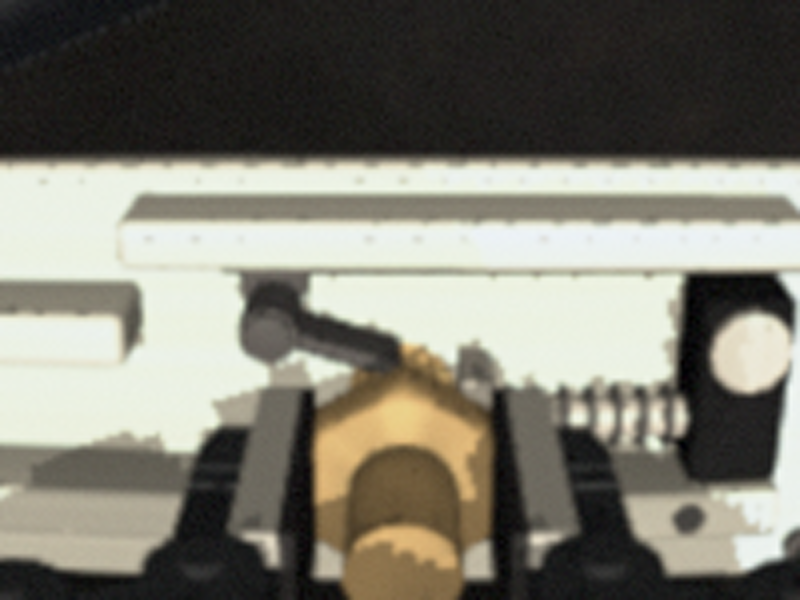

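Call:
apply_moves:
  series:
    - [[0,0.5,-0.1,0],[0,1,-0.1,0],[0,1.5,-0.1,0],[0,2,-0.1,0],[0,2,-0.1,0]]

```text
time_s: 18.1
tool_pos: [0.5208, -0.1541, 0.0303]
tool_rot: [-179.8, 0.0, 69.5]
ft_force: [-6.7, 0.1, 3.7]
gripper_width: 0.0224
```

```bash
python3 st.py;python3 snap.py w13 220 150 200 150 4
```

```text
t 18.1 F lane -6.34 F lat -2.31 Fz 3.72 | x nest 15.1 lat -0.16 z 0.0303 rot [-1.7978e+02  5.0000e-02  6.9490e+01] w 0.0224
18.1 [ 0.52080821 -0.15405661  0.03032571] [-1.79777181e+02  4.57947080e-02  6.94905745e+01] [-6.74685027  0.06490762  3.71867737] 0.022387292427337054
```

View pics/w13c.png

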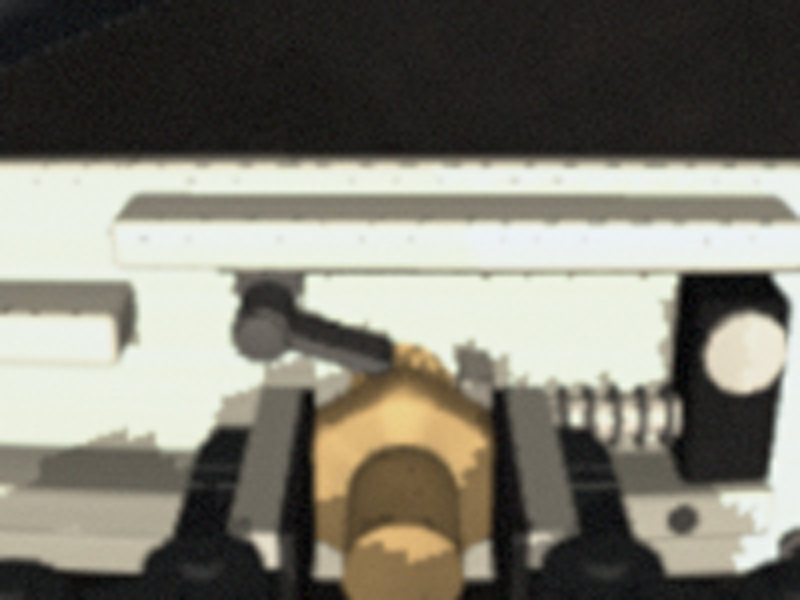

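Call:
apply_moves:
  series:
    - [[0,0.5,-0.3,0],[0,1,-0.3,0],[0,1.5,-0.3,0],[0,2,-0.3,0],[0,2,-0.3,0]]

```text
time_s: 18.65
tool_pos: [0.5217, -0.1543, 0.0303]
tool_rot: [-179.6, 0.1, 69.5]
ft_force: [-9.3, 1.4, 4.9]
gripper_width: 0.0224
```

```bash
python3 st.py
```

```text
t 18.65 F lane -9.18 F lat -1.97 Fz 4.91 | x nest 16.0 lat -0.11 z 0.0303 rot [-1.7965e+02  6.0000e-02  6.9490e+01] w 0.0224
```

Call:
apply_moves:
  series:
    - [[0,0.5,-0.2,0],[0,1,-0.2,0],[0,1.5,-0.2,0],[0,1.5,-0.2,0]]

```text
time_s: 19.05
tool_pos: [0.5225, -0.1547, 0.0304]
tool_rot: [-179.6, 0.1, 69.5]
ft_force: [-8.9, 2.0, 5.0]
gripper_width: 0.0221
```

```bash
python3 st.py;python3 snap.py w14 220 150 200 150 4
```

```text
t 19.05 F lane -9.06 F lat -1.3 Fz 4.96 | x nest 16.9 lat -0.15 z 0.0304 rot [-1.7957e+02  7.0000e-02  6.9490e+01] w 0.0221
19.05 [ 0.52245218 -0.154664    0.03035919] [-1.79574447e+02  7.18904164e-02  6.94938249e+01] [-8.93670196  1.96658116  4.96321878] 0.022110059462646933
```

View pics/w14c.png

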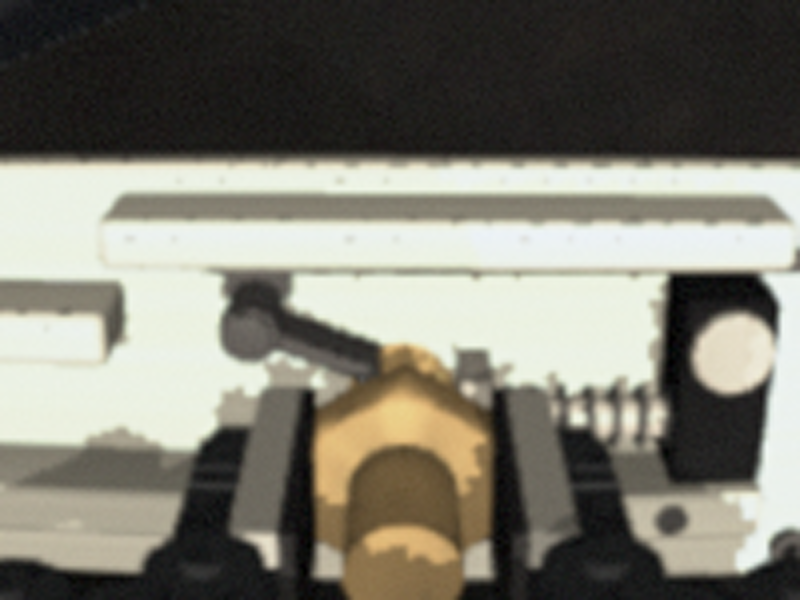

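Call:
apply_moves:
  series:
    - [[0,0.5,-0.3,0],[0,1,-0.3,0],[0,1,-0.3,0]]

```text
time_s: 19.4
tool_pos: [0.5228, -0.1548, 0.0304]
tool_rot: [-179.5, 0.1, 69.5]
ft_force: [-9.8, 2.9, 5.1]
gripper_width: 0.0221
```

```bash
python3 st.py;python3 snap.py w15 220 150 200 150 4
```

```text
t 19.4 F lane -10.18 F lat -0.68 Fz 5.14 | x nest 17.3 lat -0.17 z 0.0304 rot [-1.7951e+02  8.0000e-02  6.9500e+01] w 0.0221
19.4 [ 0.5228225  -0.15482681  0.03036706] [-1.79505838e+02  7.69269627e-02  6.94957095e+01] [-9.76743354  2.94613979  5.14221074] 0.022068307325812844
```

View pics/w15c.png

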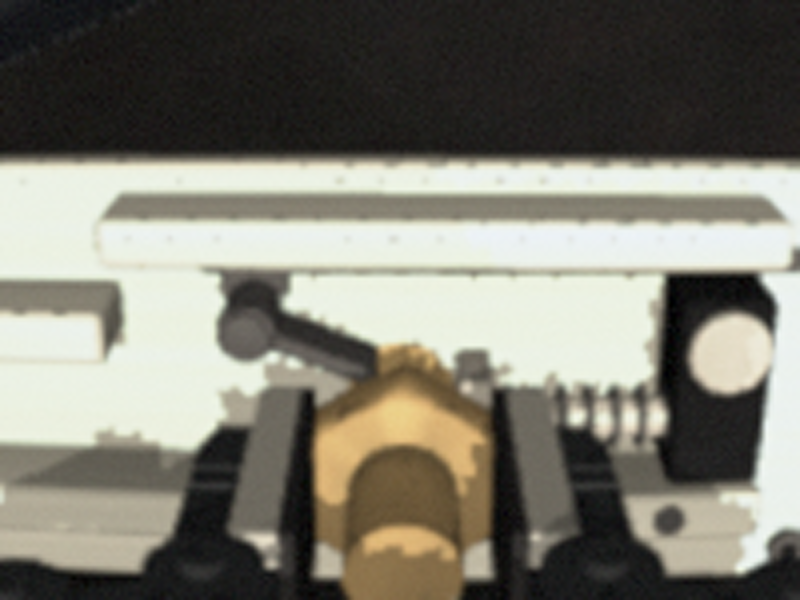

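Call:
apply_moves:
  series:
    - [[0,0.5,-0.3,0],[0,1,-0.3,0],[0,1,-0.3,0]]

```text
time_s: 19.75
tool_pos: [0.5233, -0.155, 0.0304]
tool_rot: [-179.4, 0.1, 69.5]
ft_force: [-10.8, 3.2, 3.0]
gripper_width: 0.022
```

```bash
python3 st.py
```

```text
t 19.75 F lane -11.21 F lat -0.85 Fz 3.01 | x nest 17.8 lat -0.21 z 0.0304 rot [-1.7945e+02  8.0000e-02  6.9490e+01] w 0.022
```

Call:
apply_moves:
  series:
    - [[0,0.5,-0.3,0],[0,1,-0.3,0],[0,1,-0.3,0]]

```text
time_s: 20.05
tool_pos: [0.5236, -0.1552, 0.0304]
tool_rot: [-179.4, 0.1, 69.5]
ft_force: [-10.3, 2.5, 2.4]
gripper_width: 0.0222
```

```bash
python3 st.py;python3 snap.py w16 220 150 200 150 4
```

```text
t 20.05 F lane -10.54 F lat -1.31 Fz 2.42 | x nest 18.2 lat -0.2 z 0.0304 rot [-1.7938e+02  9.0000e-02  6.9500e+01] w 0.0222
20.05 [ 0.52364656 -0.15516749  0.03042859] [-1.79378216e+02  8.84121470e-02  6.94975422e+01] [-10.32970871   2.48013143   2.42200141] 0.022196354857084835
```

View pics/w16c.png

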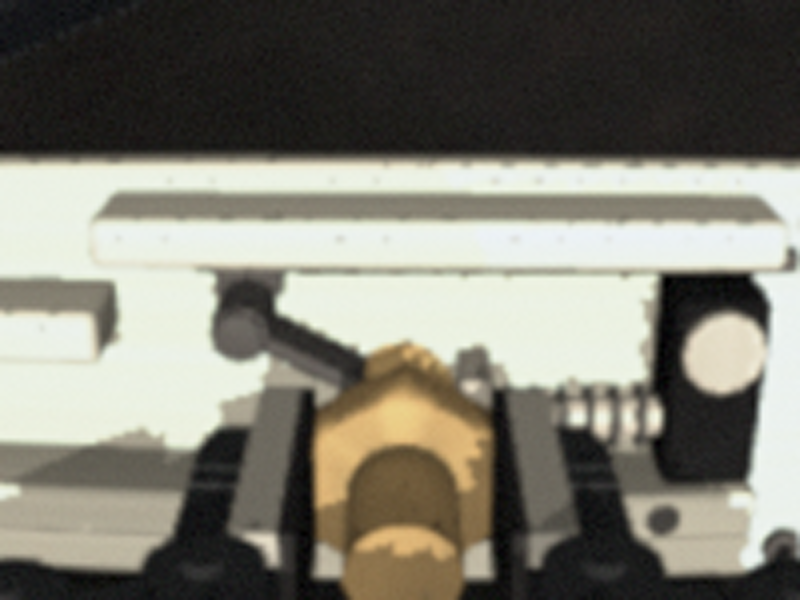

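Call:
apply_moves:
  series:
    - [[0,0.5,-0.1,0],[0,1,-0.1,0],[0,1,-0.1,0]]

```text
time_s: 20.4
tool_pos: [0.524, -0.1553, 0.0304]
tool_rot: [-179.3, 0.1, 69.5]
ft_force: [-10.7, 3.4, 3.7]
gripper_width: 0.0221
```

```bash
python3 st.py
```

```text
t 20.4 F lane -11.2 F lat -0.55 Fz 3.71 | x nest 18.6 lat -0.19 z 0.0304 rot [-1.7931e+02  9.0000e-02  6.9490e+01] w 0.0221
```

Call:
apply_moves:
  series:
    - [[0,0.5,-0.1,0],[0,1,-0.1,0],[0,1,-0.1,0]]

```text
time_s: 20.7
tool_pos: [0.5244, -0.1554, 0.0304]
tool_rot: [-179.2, 0.1, 69.5]
ft_force: [-14.0, 4.6, 4.0]
gripper_width: 0.0223
```

```bash
python3 st.py;python3 snap.py w17 220 150 200 150 4
```

```text
t 20.7 F lane -14.77 F lat -0.59 Fz 4.03 | x nest 19.0 lat -0.15 z 0.0304 rot [-1.7923e+02  1.0000e-01  6.9490e+01] w 0.0223
20.7 [ 0.52437645 -0.15539053  0.0304006 ] [-1.79227608e+02  1.04333362e-01  6.94907544e+01] [-14.03578782   4.64235226   4.03293559] 0.022298709839432822
```

View pics/w17c.png

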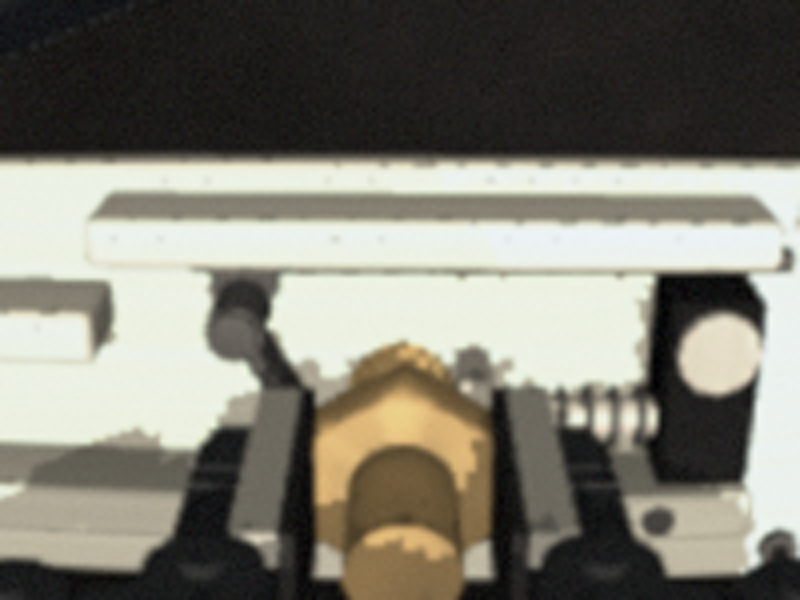

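The flap has snapped shut: at crop (235,330)→(295,390) it now has the same slope as before the push. Push is 14.8 N. Before releasing I'll unwind the arm's stored push so that nothing springs forward.

Call:
apply_moves:
  series:
    - [[0,-1,0,0],[0,-2,0,0],[0,-3,0,0],[0,-4,0,0],[0,-5,0,0],[0,-6,0,0],[0,-6,0,0],[0,-6,0,0]]

```text
time_s: 21.55
tool_pos: [0.5214, -0.1543, 0.0305]
tool_rot: [-179.6, 0.0, 69.5]
ft_force: [-6.9, 1.1, -2.2]
gripper_width: 0.0221
```

```bash
python3 st.py
```

```text
t 21.55 F lane -6.82 F lat -1.34 Fz -2.23 | x nest 15.8 lat -0.19 z 0.0305 rot [-1.7958e+02  4.0000e-02  6.9490e+01] w 0.0221
```

Call:
apply_moves:
  series:
    - [[0,-1,0,0],[0,-2,0,0],[0,-3,0,0],[0,-3.5,0,0],[0,-3.5,0,0],[0,-3.5,0,0]]

```text
time_s: 22.15
tool_pos: [0.5206, -0.1537, 0.0316]
tool_rot: [-179.9, 0.0, 69.5]
ft_force: [-5.4, 1.6, -4.8]
gripper_width: 0.0226
```

```bash
python3 st.py;python3 snap.py w18 220 150 200 150 4
```

```text
t 22.15 F lane -5.62 F lat -0.4 Fz -4.83 | x nest 14.8 lat 0.07 z 0.0316 rot [-179.87    0.     69.5 ] w 0.0226
22.15 [ 0.52060307 -0.15373033  0.03164342] [-1.79869443e+02  1.47086334e-03  6.94972585e+01] [-5.4046988   1.6076846  -4.82616936] 0.022568865065835594
```

View pics/w18c.png

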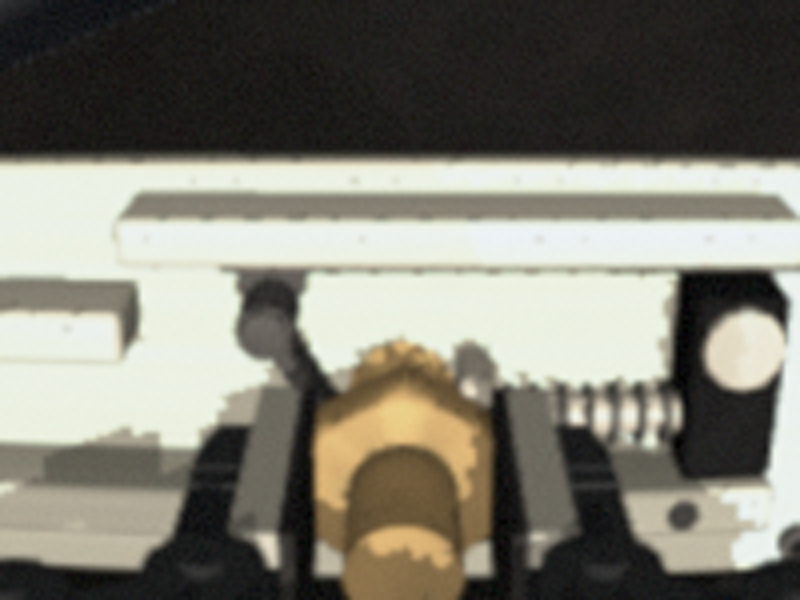

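Call:
apply_moves:
  series:
    - [[0,-0.5,0.5,0],[0,-1,1,0],[0,-1.5,1.2,0],[0,-1.5,1.2,0],[0,-1.5,1.2,0]]

```text
time_s: 22.7
tool_pos: [0.5204, -0.1536, 0.0314]
tool_rot: [180.0, 0.0, 69.5]
ft_force: [-5.0, 1.3, 0.1]
gripper_width: 0.0221
```

```bash
python3 st.py
```

```text
t 22.7 F lane -5.13 F lat -0.53 Fz 0.11 | x nest 14.6 lat 0.09 z 0.0314 rot [179.98   0.    69.49] w 0.0221
```

Call:
apply_moves:
  series:
    - [[0,-0.5,0.4,0],[0,-1,0.8,0],[0,-1.5,0.8,0],[0,-1.5,0.8,0],[0,-1.5,0.8,0]]

```text
time_s: 23.2
tool_pos: [0.5201, -0.1534, 0.0309]
tool_rot: [179.9, -0.0, 69.5]
ft_force: [-3.1, 0.4, 3.0]
gripper_width: 0.0222
```

```bash
python3 st.py
```

```text
t 23.2 F lane -3.01 F lat -0.72 Fz 3.03 | x nest 14.2 lat 0.21 z 0.0309 rot [ 1.7985e+02 -2.0000e-02  6.9490e+01] w 0.0222
```

Call:
apply_moves:
  series:
    - [[0,0,0,0],[0,0,0,0],[0,0,0,0],[0,0,0,0],[0,0,0,0]]
  grip: 0.4

```text
time_s: 23.7
tool_pos: [0.5192, -0.1533, 0.0303]
tool_rot: [180.0, -0.0, 69.5]
ft_force: [-0.1, 0.0, 0.4]
gripper_width: 0.0511
```

```bash
python3 st.py;python3 snap.py w19 220 150 200 150 4
```

```text
t 23.7 F lane -0.14 F lat -0.02 Fz 0.38 | x nest 13.3 lat -0.0 z 0.0303 rot [ 1.7996e+02 -1.0000e-02  6.9490e+01] w 0.0511
23.7 [ 0.51916636 -0.15326929  0.0302526 ] [ 1.79958601e+02 -8.21100257e-03  6.94913691e+01] [-0.13949651  0.03510105  0.38426538] 0.05110054594276605
```

View pics/w19c.png

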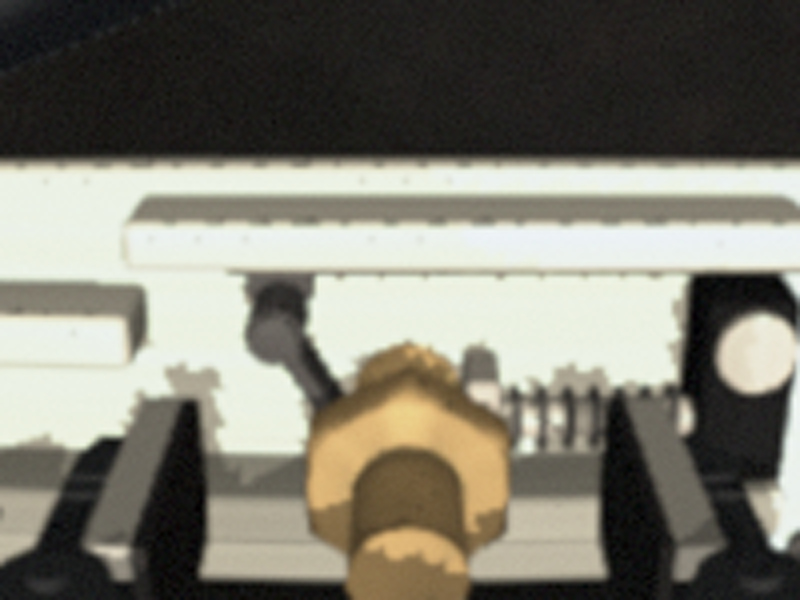

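The fitting at (408,450) stands released between the shut flap (300,360) and the plunger (480,385). Now I raise clear.

Call:
apply_moves:
  series:
    - [[0,0,-5,0],[0,0,-15,0],[0,0,-35,0],[0,0,-60,0],[0,0,-90,0],[0,0,-120,0],[-40,0,-120,0],[-40,0,-120,0],[-40,0,-120,0],[-40,0,-120,0]]

```text
time_s: 24.75
tool_pos: [0.5049, -0.1899, 0.1504]
tool_rot: [180.0, -0.0, 69.5]
ft_force: [0.5, 0.2, 0.6]
gripper_width: 0.0517
```

```bash
python3 st.py;python3 snap.py w20 250 120 180 130 4.4
python3 - <<'E'
from h import *
im=cams.read_camera('side'); p=proj('side',(.52,-.155,.03)).astype(int);print(p)
crop(im,p[0]-60,p[1]-50,120,100,5,'pics/s20c.png'); im=cams.read_camera('top'); cv2.imwrite('pics/t20.png',im[:,:,::-1])
E
```

```text
t 24.75 F lane 0.41 F lat 0.35 Fz 0.57 | x nest 12.9 lat -39.34 z 0.1504 rot [ 1.7999e+02 -3.0000e-02  6.9530e+01] w 0.0517
24.75 [ 0.50490782 -0.18993169  0.15042914] [ 1.79990987e+02 -2.65737317e-02  6.95301668e+01] [0.50409069 0.18467784 0.5657239 ] 0.05172027844350493
[358 162]
```

View pics/w20c.png

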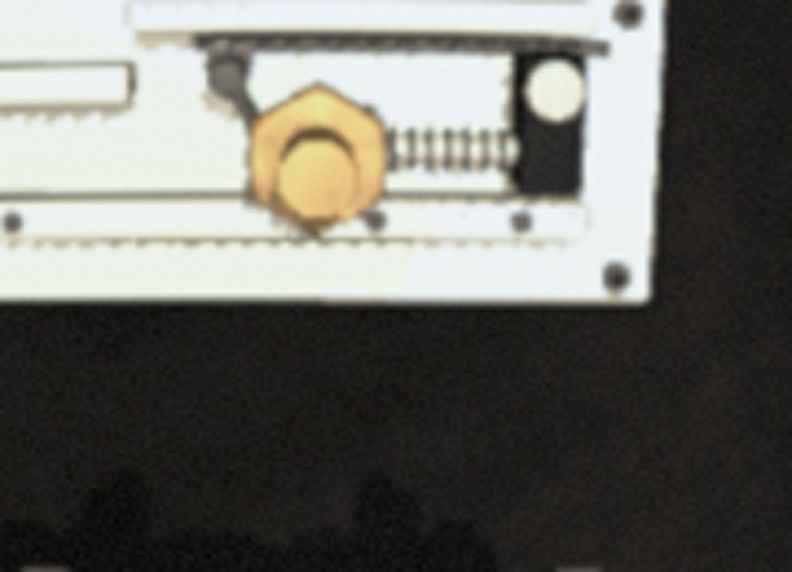

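View pics/s20c.png

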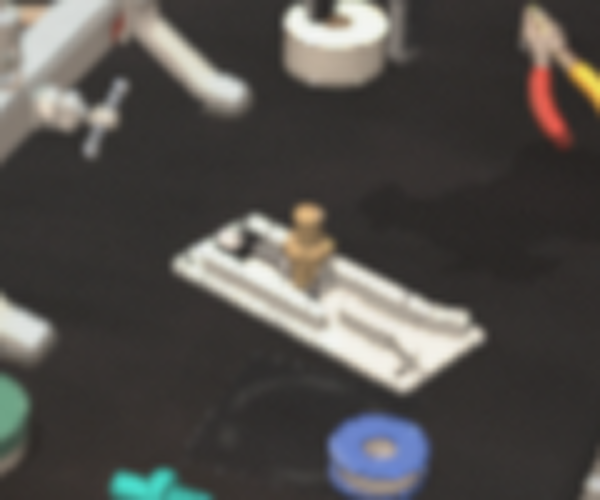

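View pics/t20.png

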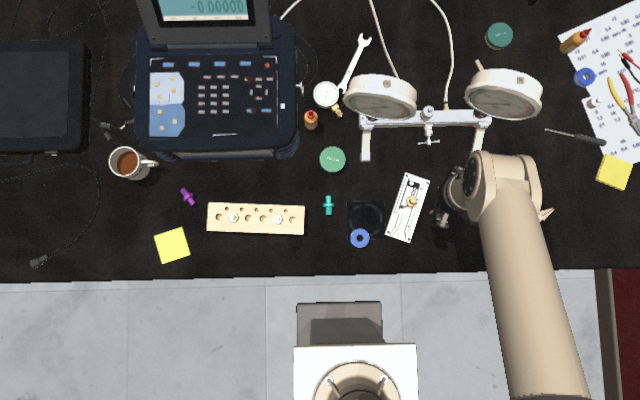

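The fitting stands upright in the lane (side crop (308,250)) with the flap behind it. The greys, reel and tin are where they were. Handing in.

```bash
python3 -c "
from workcell import ticket
print(ticket.close_job())"
```

```text
the job is handed in; nothing more can be done
None
```

I took the brass fitting out of the block and slid it along the lane, through the flap and onto the plunger until the flap snapped shut. It now stands on its own between flap and plunger. I handed the job in at about 25 s; no verdict is reported.

- **Force:** the highest reading along the lane was 14.8 N, just as the flap snapped shut, with about 4 N upward on the tool at the same moment. I read the force only between short steps, so brief peaks could have been missed. Before letting go I backed the arm off to about 3 N.
- **Final position:** the tool was at nest x ≈ 13 to 14 mm when it let go. This fits the expected +18 mm from the hinge, which I measured at about -4.3 mm. The side, top and wrist pictures show the fitting upright with the flap's slope back at its shut angle. I judged the flap by eye, because its joint angle cannot be read.
- **Other things:** the two grey fittings, the reel and the tin look unmoved in the top view.
- **Disagreements:**
  - The wrist camera read about 2 mm off the tool position, so I placed the fitting relative to the lane in the camera's own terms.
  - The camera heights of the fitting were 2 to 4 mm lower than the text's, but floor contact came at the height the text implies.
  - The gripper read 22 mm on the 26 mm hexagon, though the grip held throughout.
  - From halfway along the lane to the flap the foot was about 0.5 mm clear of the floor.

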